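# Monthly test of the bench's earth-leakage switch

### The job

Do the monthly safety-switch test on the bench power box: first take the beaker somebody left on its clear cover and nest it, upright, in the matching beaker that stands on the bench, then open the cover fully. Press the round test button so that the wide lever beside it drops, lift that lever back up until it latches, and shut the cover again. Leave the three-pole breaker and the other things on the bench as they are.

Things in the scene. Friction and masses are not known exactly. Their poses are not given: they have to be found in the camera images.
- beaker_mid (a point): The white plastic beaker standing on the cover, at its centre (40 mm above its foot, on its axis; z up). 80 mm high; straight collar 59 mm across (61 mm at the lip) over its top 32 mm, below that a tapered body, 52 mm across under the collar and 42 mm at the foot; wall 2 mm. When nested, the shoulder under its collar rests on the other beaker's rim, so that it then stands 32 mm higher than the other.
- twin_mid (a point): The other beaker, of the same shape, empty and upright on the bench left or right of the power box, at its centre (40 mm above the bench); its rim is 40 mm above this point, 55 mm wide inside.
- power_box: Grey enclosure bolted to the bench, 150 mm (x) by 210 mm (y; 238 mm over the socket flaps on its sides) by 78 mm high; origin under its centre, x horizontal towards the hinge side, away from the robot, y to the left, z up. Under the clear cover, from +y to -y: the round test button, the wide lever, the three-pole breaker. Their faces are 83 mm above the bench.
- cover (a joint): Clear hinged hood over the switches, 98 mm (x) by 150 mm (y), its flat top 112 mm above the bench when shut. Angle in rad about the box's y axis: 0 shut, 1.8 fully open (the stop). Let go below about 1.0 it falls shut, past about 1.45 it falls back to the stop; between, it may stay where it is. It weighs 160 g.
- cover_fin (a point): Grip fin standing on the cover's top near its free edge, 10 mm thick (y), 24 mm long (x), 26 mm high; this point lies on it, 16 mm above the cover's top and 10 mm under the fin's end. It turns with the cover: with the cover open the fin points away from the robot.
- cover_hinge (a point): The cover's hinge line (along the box's y), 88 mm above the bench; its axes are those of the box and do not turn. With the cover shut the fin point lies 86 mm before it (-x) and 40 mm above it.
- test_button (a joint): Round push button 15 mm across. Metres pressed in: 0 out, 0.005 at the bottom; it needs about 3 N until it trips the lever at about 3 mm, is light from there to the bottom stop, and springs back. While it is held in, the lever does not latch.
- button_top (a point): Centre of the button's top, 90 mm above the bench when out, 36 mm to the +y side of the wide lever. It is pressed straight down.
- rcd_lever (a joint): The wide lever of the earth-leakage switch. Angle in rad: 0 up (leaning 0.6 rad from vertical to the box's +x), 1.2 dropped (leaning 0.6 rad to -x, towards the robot). It snaps: released below 0.25 it goes up and latches, above 0.25 it drops. About 1.5 N at its tip lifts it from the dropped position.
- rcd_lever_tip (a point): End of the wide lever, 24 mm from its pivot, in the middle of its 20 mm width (y); the lever is 7 mm thick. It moves with the lever.
- rcd_pivot (a point): The wide lever's pivot line (along the box's y), 83 mm above the bench, level with the switch's face; its axes are those of the box and do not turn.
- breaker (a joint): The three-pole breaker beside the wide lever: three narrow levers tied by a bar. Angle in rad: 0 up, 1.2 switched off. To be left up.
- breaker_tip (a point): End of the breaker's middle lever (18 mm from its pivot); the tie bar is 45 mm wide (y). Its centre is 48 mm to the -y side of the wide lever.
- bottle_mid (a point): White bottle with a grey cap, 58 mm across and 150 mm high, loose on the bench at the other side of the box from the second beaker; its centre, 75 mm up. To be left alone.
- slide_case_mid (a point): Closed flat slide case, 85 mm (x) by 180 mm (y) by 32 mm high, at the back left of the bench; its centre. To be left alone.
- tube_rack_mid (a point): White rack of stoppered tubes, 66 mm (x) by 200 mm (y), 96 mm high over the stoppers, at the back right; its centre, 48 mm up. To be left alone.

How it is judged (in metres and radians):
On the way, in this order (a step that is already met when the one before it is completed fails the run):
1. the beaker from the cover is nested upright in its twin on the bench and let go, the cover still shut (horizontal distance between beaker_mid and twin_mid below 0.006 m and z of beaker_mid in the frame of twin_mid between 0.026 and 0.037 m and angle between beaker_mid's own z axis and vertical below 0.12 rad and angle between twin_mid's own z axis and vertical below 0.1 rad and height (world z) of twin_mid below 0.046 m and contact force between the fingers and anything else below 0.2 N and value of joint cover below 0.1 rad), for 0.2 s.
2. the cover is opened past 1.6 rad (value of joint cover above 1.6 rad), for 0.1 s.
3. the test button is pressed (1.5 mm or more) while the lever is still up (value of joint test_button above 0.0015 m and value of joint rcd_lever below 0.75 rad).
4. the lever has dropped (value of joint rcd_lever above 1 rad), for 0.1 s.
5. the lever is lifted back and latched, the button out (value of joint rcd_lever below 0.15 rad and value of joint test_button below 0.001 m), for 0.2 s.
At the end, for the whole second after the job is handed in: The cover is shut (under 0.06 rad), the wide lever latched up (under 0.15 rad), the test button out, the breaker still up; the beaker sits nested upright in its twin, centres 26 to 37 mm apart in height and within 6 mm sideways, the twin upright on the bench; all at rest (all of step 5 and horizontal distance between beaker_mid and twin_mid below 0.006 m and z of beaker_mid in the frame of twin_mid between 0.026 and 0.037 m and angle between beaker_mid's own z axis and vertical below 0.12 rad and angle between twin_mid's own z axis and vertical below 0.1 rad and height (world z) of twin_mid below 0.046 m and value of joint cover below 0.06 rad and value of joint breaker below 0.2 rad and linear speed of beaker below 0.02 m/s); the robot touches nothing.
It fails at once if the three-pole breaker is switched off (over 0.5 rad) (value of joint breaker above 0.5 rad).
It fails at once if the bottle is moved more than 25 mm (distance of bottle_mid from where it was at the start of the episode above 0.025 m).
It fails at once if the slide case is moved more than 25 mm (distance of slide_case_mid from where it was at the start of the episode above 0.025 m).
It fails at once if the tube rack is moved more than 25 mm (distance of tube_rack_mid from where it was at the start of the episode above 0.025 m).
It also fails if it takes over 70 s, if anything falls off the work surface, if the arm or the gripper's body presses on something with over 40 N, if the wrist force passes 120 N, or if a joint passes its speed limit or range.

### The arm

A 7-joint arm with a two-finger parallel gripper is mounted at the origin on the work surface. World frame = base frame: x ahead of the robot, y to its left, z up, the work surface at z = 0. Lengths are in mm, angles in rad, forces in N, time in s.
With the tool pointing down it reaches from about 425 to 875 mm from the base axis. Payload 8.4 kg.
Tool frame: the origin (TCP) lies at the very end of the fingers, on their centre line; the grasp point (between the pads) lies 19 mm behind it; y points along the fingers, x is the direction in which the jaws open and shut, and the axes are right-handed (so a half turn about y gives the same grasp; the last joint's range is limited). The gripper opens to 87 mm and grips with 3 to 60 N. Pads are 19 mm wide; open, the fingers measure 117 mm over their backs; the gripper's body (75 mm by 190 mm) begins 51 mm behind the grasp point.
Start: joints at [1.092, 0.333, 0.04, 1.465, -0.013, 1.343, -0.059], TCP at [240.953, -603.658, 189.946] pointing down, gripper open.
Joint ranges: [-2.58, 2.58], [-0.38, 2.09], [-1.3, 1.39], [0.25, 2.4], [-1.5, 4.64], [0.08, 2.09], [-2.65, 2.65]. Speed limits (rad/s): [2.22, 2.22, 2.79, 2.79, 3.14, 3.14, 3.14].

### API

Orientations are given as a unit quaternion [w, x, y, z].
In Python, from station import manip gives the robot as it stands. The module is installed in compiled form; this text tells all that it offers.
- The arm moves only by the tool play_rows, never from a script. Its argument "series" is text: rows parted by semicolons, each of 5 numbers parted by spaces: the finger opening in m, from 0 to 0.087, then the shift along the tool's x, y, z in m, then the turn about the tool's y in degrees. A call has 1 to 12 rows; each row shifts and turns the pose as measured when the row begins, along the tool's axes as they then stand; what a row does not reach is not made up. A row lasts 1/10 s, in which the tool goes at most 50 mm and 8.59 degrees, less where a joint would pass 70% of its speed; a pose out of reach is approached as far as the arm can. A call is refused whole if a number of a shift passes 0.05 or a number of a turn 8.59, either way. A call with a gripper value outside its range is refused whole. The fingers move at their own pace and stop on an object; "squeeze" is the grip in N (left out, the last holds). Time passes only in rows, so rows that do not move let the fingers close. It gives the time, the measured TCP pose, the force and the opening at its end, in the units of the state.
- manip.state(): the state, without advancing time (a new reading comes with each control period).
- manip.get_image(name): name is "scene" or "top" or "wrist"; returns a dict with "pixels" (384x512x3 uint8, red, green, blue), "camera_matrix" (3x3 intrinsics, pixels), "world_from_camera" (4x4, takes a point from camera to world coordinates). Camera axes: x right, y down, z forward; pixel columns grow to the right and rows downward; lengths in mm; the calibration is good to about 2 mm. A picture is of the moment at which its call begins. There is no depth.
- manip.sign_off(): hands the job in, once; it reports no verdict.
The state is a dict: "time": time; "joints": joint angles; "joint_velocities": joint speeds; "tau": joint torques, N m; "eef_pos": TCP position; "ee_rot": TCP orientation; "ft_force": force on the tool from outside, world axes, zero at the start; "ft_torque": the same for the moment, N m; "grip_width": finger opening in mm.
Only numpy, scipy, OpenCV 4.12 (cv2) and the standard library are available. Lean on these libraries where they do the work, as an engineer would, in place of code of your own. Each camera call takes 0.05 s, during which the arm holds its last target.

## Working session

There is one attempt and no reset: what is moved stays moved. The work goes in short steps, Python scripts to look and compute and a tool call to move; the robot and the scene stay as the last step left them, time stands still between calls to the robot, and variables do not carry over. Pictures are saved under pics/ and viewed, and the job is handed in when it is done.

Besides the shell and the picture viewer there is one more tool, called after "Emit:" by a JSON object that holds its "method" and its "body", one argument or row to a line. play_rows: Moves the arm, as the interface text tells. Its arguments: {"type":"object","properties":{"series":{"type":"string"},"squeeze":{"type":"number"}},"required":["series"]}

```bash
mkdir -p pics; ls; cat > h.py <<'E'
from station import manip
import numpy as np, cv2
from scipy.spatial.transform import Rotation as R
def snap(n,f):
    d=manip.get_image(n); cv2.imwrite(f'pics/{f}.png',cv2.cvtColor(d['pixels'],cv2.COLOR_RGB2BGR))
    np.savez(f'pics/{f}.npz',p=d['pixels'],K=d['camera_matrix'],T=d['world_from_camera']); return d
def load(f): return np.load(f'pics/{f}.npz')
def ray(f,u,v):
    d=load(f); K,T=d['K'],d['T']; r=T[:3,:3]@np.linalg.inv(K)@[u,v,1]; return T[:3,3],r/np.linalg.norm(r)
def onz(f,u,v,z):
    o,r=ray(f,u,v); return o+r*(z-o[2])/r[2]
def proj(f,P):
    d=load(f); K,T=d['K'],d['T']; c=np.linalg.inv(T)@np.append(P,1); q=K@c[:3]; return q[:2]/q[2]
def tri(*obs):
    A=np.zeros((3,3));b=np.zeros(3)
    for f,u,v in obs:
        o,r=ray(f,u,v); M=np.eye(3)-np.outer(r,r);A+=M;b+=M@o
    return np.linalg.solve(A,b)
def st():
    s=manip.state(); q=s['ee_rot']; Rm=R.from_quat([q[1],q[2],q[3],q[0]]).as_matrix()
    return s,np.array(s['eef_pos']),Rm
E
python3 - <<'E'
from h import *
np.set_printoptions(precision=3,suppress=True)
s,p,Rm=st(); print(s);print(Rm)
for n in ['scene','top','wrist']:
    d=snap(n,n+'0'); print(n,d['camera_matrix'],d['world_from_camera'])
E
```

```text
pics
{'time': 0.0, 'joints': array([ 1.092,  0.334,  0.04 ,  1.466, -0.013,  1.343, -0.058]), 'joint_velocities': array([-0.001, -0.   , -0.   ,  0.   , -0.002,  0.001, -0.001]), 'tau': array([ -0.   , -65.636,   1.334, -40.379,  -0.06 ,   0.045,   0.   ]), 'eef_pos': array([ 240.728, -603.208,  189.037]), 'ee_rot': array([ 0.586, -0.585,  0.397, -0.396]), 'ft_force': array([0.223, 0.354, 0.578]), 'ft_torque': array([-0.005, -0.012, -0.007]), 'grip_width': 86.89152732103827}
[[ 0.371 -0.001  0.929]
 [-0.929  0.001  0.371]
 [-0.002 -1.    -0.   ]]
scene [[487.832   0.    256.749]
 [  0.    487.832 192.138]
 [  0.      0.      1.   ]] [[   0.312    0.721   -0.619 1401.44 ]
 [   0.95    -0.235    0.206 -265.955]
 [   0.003   -0.652   -0.758 1069.757]
 [   0.       0.       0.       1.   ]]
top [[391.864   0.    252.004]
 [  0.    391.864 190.539]
 [  0.      0.      1.   ]] [[   0.022   -0.997    0.077  537.146]
 [  -1.      -0.022   -0.006   22.507]
 [   0.008   -0.077   -0.997 1142.493]
 [   0.       0.       0.       1.   ]]
wrist [[330.384   0.    256.627]
 [  0.    330.384 195.476]
 [  0.      0.      1.   ]] [[   0.371   -0.892   -0.259  311.422]
 [  -0.929   -0.357   -0.101 -576.219]
 [  -0.002    0.278   -0.961  383.801]
 [   0.       0.       0.       1.   ]]
```

View pics/scene0.png

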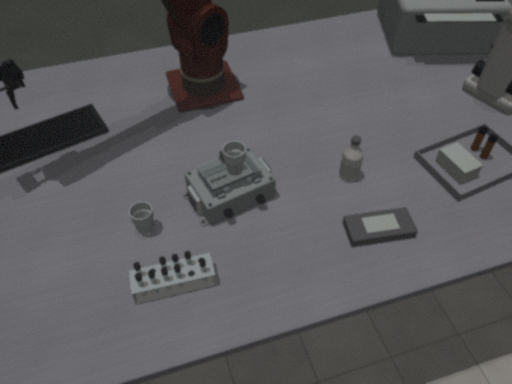

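View pics/top0.png

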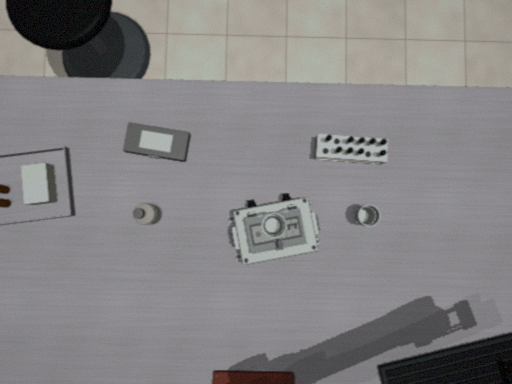

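View pics/wrist0.png

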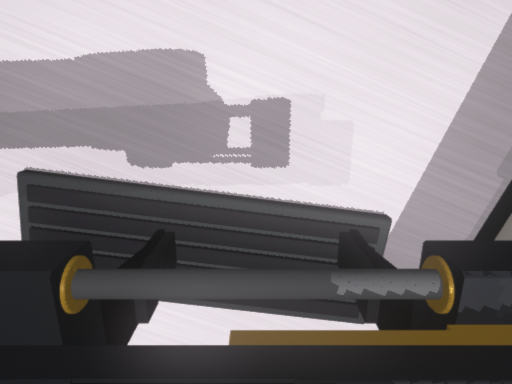

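```bash
python3 - <<'E'
from h import *
a=load('top0')['p'][170:290,200:400]; b=load('scene0')['p'][120:260,110:310]
f=lambda i:cv2.cvtColor(cv2.resize(i,None,fx=4,fy=4,interpolation=cv2.INTER_CUBIC),cv2.COLOR_RGB2BGR)
cv2.imwrite('pics/z1.png',np.clip(f(a)*1.3,0,255).astype('uint8'));cv2.imwrite('pics/z2.png',np.clip(f(b)*1.5,0,255).astype('uint8'))
E
```

```text
(no output)
```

View pics/z1.png

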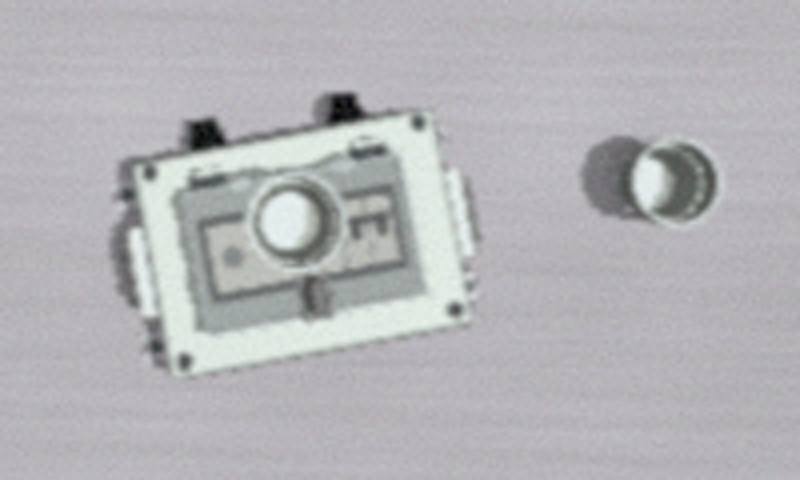

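View pics/z2.png

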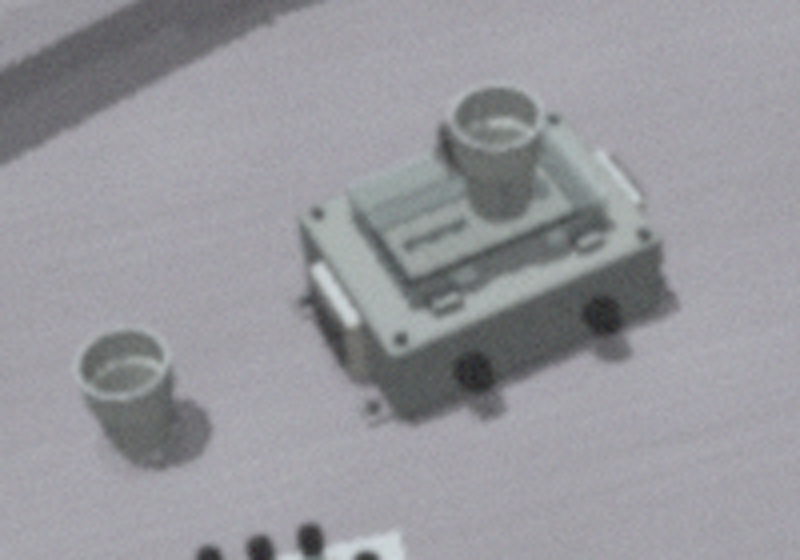

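```bash
python3 - <<'E'
from h import *
np.set_printoptions(precision=1,suppress=True)
P=lambda u,v:((u+.5)/4-.5+200,(v+.5)/4-.5+170)
c=[onz('top0',*P(*q),78) for q in [(149,172),(418,122),(455,310),(184,362)]]
for q in c: print(q)
o=np.mean(c,0); dx=(c[0]+c[1]-c[2]-c[3]); dy=c[0]+c[3]-c[1]-c[2]
print('box',o, np.degrees(np.arctan2(dx[1],dx[0])),np.degrees(np.arctan2(-dy[0],dy[1])))
print(np.linalg.norm(dx)/2,np.linalg.norm(dy)/2)
P2=lambda u,v:((u+.5)/4-.5+110,(v+.5)/4-.5+120)
print('beaker rim', onz('top0',*P(297,222),192), onz('scene0',*P2(496,119),192), tri(('top0',*P(297,222)),('scene0',*P2(496,119))))
print('twin rim', onz('top0',*P(677,182),80), onz('scene0',*P2(124,366),80),tri(('top0',*P(677,182)),('scene0',*P2(124,366))))
E
```

```text
[558.8  55.3  78. ]
[ 596.8 -126.9   78. ]
[ 470.4 -153.3   78. ]
[431.9  28.6  78. ]
box [514.5 -49.1  78. ] 11.834226521164624 11.864824465050505
129.40800376550322 186.0194717777136
beaker rim [528.3 -38.4 192. ] [529.3 -38.4 192. ] [528.3 -38.3 191.1]
twin rim [ 559.9 -302.9   80. ] [ 562.4 -302.6   80. ] [ 560.  -303.1   77.6]
```

Emit:
{"method": "play_rows", "body": {
  "series": "0.087 0 -0.03 0 5; 0.087 0 -0.03 0 5; 0.087 -0.035 0 0.028 0; 0.087 -0.035 0 0.028 0; 0.087 -0.035 0 0.028 0; 0.087 -0.035 0 0.028 0; 0.087 -0.035 0 0.028 0; 0.087 -0.035 0 0.028 0",
  "squeeze": 8
}}

```text
time: 0.95
eef_pos: [362.7, -361.1, 247.9]
ee_rot: [-0.544, 0.544, -0.454, 0.449]
ft_force: [0.1, 0.1, 0.2]
grip_width: 87.1
```

```bash
cat > go.py <<'E'
# usage: go.py x y z [yawdeg of tool x] -> remaining shift in tool axes (m), turn
import sys
from h import *
np.set_printoptions(precision=4,suppress=True)
s,p,Rm=st(); a=[float(v) for v in sys.argv[1:]]
yaw=np.degrees(np.arctan2(Rm[1,0],Rm[0,0])); want=a[3] if len(a)>3 else -78.15
print('t',s['time'],'tcp',p,'w',s['grip_width'],'F',s['ft_force'],'yaw',yaw,'tilt',Rm[:,1])
print('need',Rm.T@(np.array(a[:3])-p)/1000,'turn',yaw-want)
E
python3 go.py 528.7 -38.4 230
```

```text
t 0.95 tcp [ 362.7262 -361.1087  247.932 ] w 87.12615481435918 F [0.1024 0.0526 0.1898] yaw -79.36867761531144 tilt [-0.0057  0.0038 -1.    ]
need [-0.2865  0.0182  0.2228] turn -1.2186776153114351
```

Emit:
{"method": "play_rows", "body": {
  "series": "0.087 -0.04 0 0.031 -1; 0.087 -0.04 0 0.031 0; 0.087 -0.04 0 0.031 0; 0.087 -0.04 0 0.031 0; 0.087 -0.04 0 0.031 0; 0.087 -0.04 0 0.031 0; 0.087 0 0 0 0; 0.087 0 0 0 0"
}}

```text
time: 1.75
eef_pos: [495.1, -82.8, 247.7]
ee_rot: [0.55, -0.55, 0.446, -0.442]
ft_force: [-0.1, -2.1, -0.2]
grip_width: 86.8
```

```bash
python3 go.py 528.7 -38.4 220
```

```text
t 1.75 tcp [495.0792 -82.8055 247.7092] w 86.79837143374174 F [-0.076  -2.0985 -0.2459] yaw -77.76683475477985 tilt [-0.005   0.0042 -1.    ]
need [-0.0361  0.0277  0.0424] turn 0.38316524522015527
```

Move over the beaker, then check with the wrist camera.

Emit:
{"method": "play_rows", "body": {
  "series": "0.087 -0.018 0 0.021 0.4; 0.087 -0.018 0 0.021 0; 0.087 0 0 0 0; 0.087 0 0 0 0"
}}

```text
time: 2.15
eef_pos: [528.3, -42.0, 247.0]
ee_rot: [-0.547, 0.548, -0.45, 0.445]
ft_force: [0.2, -0.9, -0.5]
grip_width: 87.0
```

```bash
python3 go.py 528.7 -38.4 164; python3 -c "
from h import *
snap('wrist','w1')
np.set_printoptions(precision=1,suppress=True)
print(proj('w1',[528.7,-38.4,192]),proj('w1',[528.7+30,-38.4,192]))"
```

```text
t 2.15 tcp [528.3178 -42.0399 246.9658] w 87.04204467588414 F [ 0.1749 -0.8705 -0.5374] yaw -78.5347028987068 tilt [-0.0067  0.003  -1.    ]
need [-0.0031  0.083   0.0016] turn -0.38470289870679153
[251.6 198.1] [259.2 161.3]
```

View pics/w1.png

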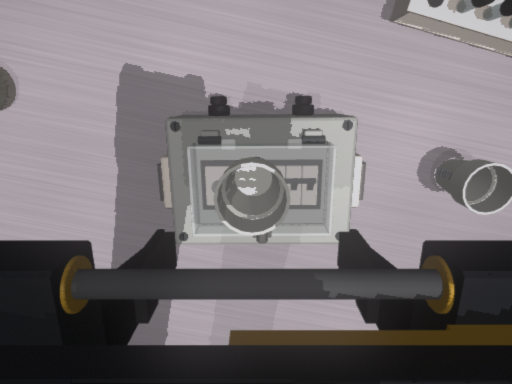

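Emit:
{"method": "play_rows", "body": {
  "series": "0.087 -0.003 0.025 0.001 0; 0.087 0 0.025 0 0; 0.087 0 0.02 0 0; 0.087 0 0.008 0 0; 0.087 0 0 0 0; 0.087 0 0 0 0"
}}

```text
time: 2.8
eef_pos: [526.5, -46.7, 168.3]
ee_rot: [-0.544, 0.546, -0.452, 0.449]
ft_force: [0.2, 0.3, -0.2]
grip_width: 86.5
```

```bash
python3 go.py 528.7 -38.4 164
```

```text
t 2.8 tcp [526.5253 -46.7082 168.2727] w 86.52106359779451 F [ 0.2224  0.2853 -0.1654] yaw -79.14935427389612 tilt [-0.0047  0.0001 -1.    ]
need [-0.0077  0.0043  0.0037] turn -0.9993542738961168
```

Emit:
{"method": "play_rows", "body": {
  "series": "0.087 -0.004 0.002 0.002 -0.5; 0.087 -0.004 0.002 0.002 -0.5; 0.087 0 0 0 0; 0.087 0 0 0 0"
}}

```text
time: 3.2
eef_pos: [530.7, -37.5, 166.9]
ee_rot: [-0.549, 0.549, -0.445, 0.445]
ft_force: [-0.3, -0.4, -0.6]
grip_width: 86.9
```

```bash
python3 go.py 528.7 -38.4 164
```

```text
t 3.2 tcp [530.6915 -37.5002 166.8742] w 86.9411266727746 F [-0.3156 -0.3812 -0.5976] yaw -78.07366157309932 tilt [-0.0004 -0.0004 -1.    ]
need [ 0.0005  0.0029 -0.0021] turn 0.07633842690069059
```

Emit:
{"method": "play_rows", "body": {
  "series": "0.087 0 0.003 -0.002 0; 0.055 0 0 0 0; 0.055 0 0 0 0; 0.055 0 0 0 0; 0.055 0 0 0 0; 0.055 0 0 0 0",
  "squeeze": 8
}}

```text
time: 3.8
eef_pos: [528.7, -38.0, 163.9]
ee_rot: [-0.549, 0.549, -0.445, 0.445]
ft_force: [-1.3, 0.3, -0.2]
grip_width: 57.9
```

```bash
python3 go.py 528.7 -38.4 220; python3 -c "
from h import *
snap('wrist','w2')"
```

```text
t 3.8 tcp [528.6989 -38.0256 163.9275] w 57.88584897115429 F [-1.2644  0.2939 -0.1826] yaw -78.07305338772706 tilt [-0.     -0.0006 -1.    ]
need [ 0.0004 -0.0561 -0.0001] turn 0.0769466122729483
```

View pics/w2.png

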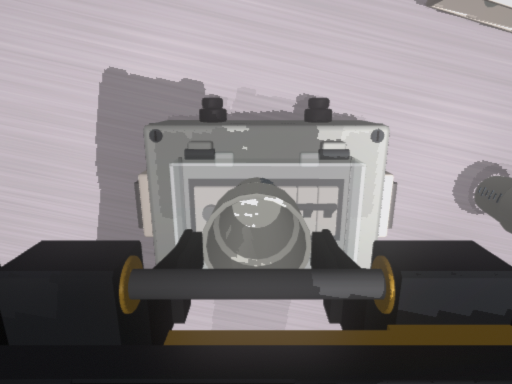

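Emit:
{"method": "play_rows", "body": {
  "series": "0.055 0 -0.01 0 0; 0.055 0 -0.02 0 0; 0.055 0 -0.02 0 0; 0.055 0.03 0 -0.0025 0; 0.055 0.03 0 -0.0025 0; 0.055 0.03 0 -0.0025 0; 0.055 0.03 0 -0.0025 0; 0.055 0.03 0 -0.0025 0; 0.055 0.03 0 -0.0025 0; 0.055 0.03 0 -0.0025 0; 0.055 0 0 0 0; 0.055 0 0 0 0"
}}

```text
time: 5.05
eef_pos: [558.2, -254.1, 225.9]
ee_rot: [0.551, -0.549, 0.442, -0.447]
ft_force: [1.3, 1.0, 0.1]
grip_width: 55.0
```

```bash
python3 go.py 561 -302.8 170
```

```text
t 5.05 tcp [ 558.2469 -254.0796  225.9033] w 54.95567793671502 F [1.3241 0.9646 0.0945] yaw -77.86008638171295 tilt [ 0.0072 -0.0027 -1.    ]
need [ 0.048   0.0561 -0.0079] turn 0.2899136182870592
```

```bash
python3 -c "
from h import *
snap('wrist','w3'); snap('scene','s3')"
```

```text
(no output)
```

View pics/w3.png

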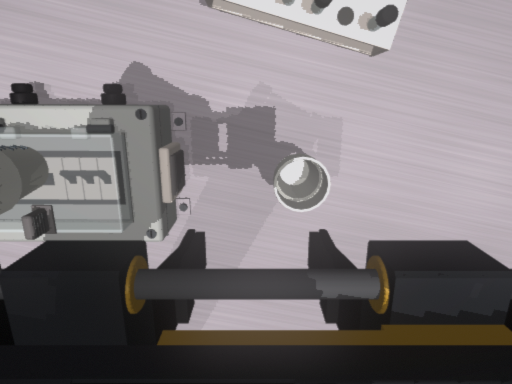

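View pics/s3.png

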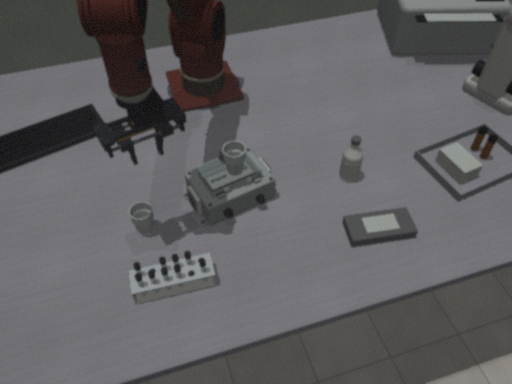

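```bash
python3 -c "
from h import *
np.set_printoptions(precision=1,suppress=True)
for z in (164,183,192): print(z,proj('w2',[528.7,-38.2,z]))
u=np.array([.205,-.979,0])
for z in (164,183,192): print(z,proj('w2',[528.7,-38.2,z]+u*29),proj('w2',[528.7,-38.2,z]-u*29))
P2=proj('w3',[528.7,-38.2,192]);print(P2)
b=load('w2')['p'][180:340,120:380]
cv2.imwrite('pics/z3.png',cv2.cvtColor(cv2.resize(b,None,fx=3,fy=3,interpolation=2),4))
b=load('s3')['p'][120:260,110:310]
cv2.imwrite('pics/z4.png',cv2.cvtColor(cv2.resize(b,None,fx=4,fy=4,interpolation=2),4))
"
```

```text
164 [255.7 225.3]
183 [255.6 237.3]
192 [255.6 243.9]
164 [301.8 225.4] [209.6 225.2]
183 [306.1 237.4] [205.1 237.3]
192 [308.5 244. ] [202.7 243.8]
[-49.5 186.9]
```

View pics/z3.png

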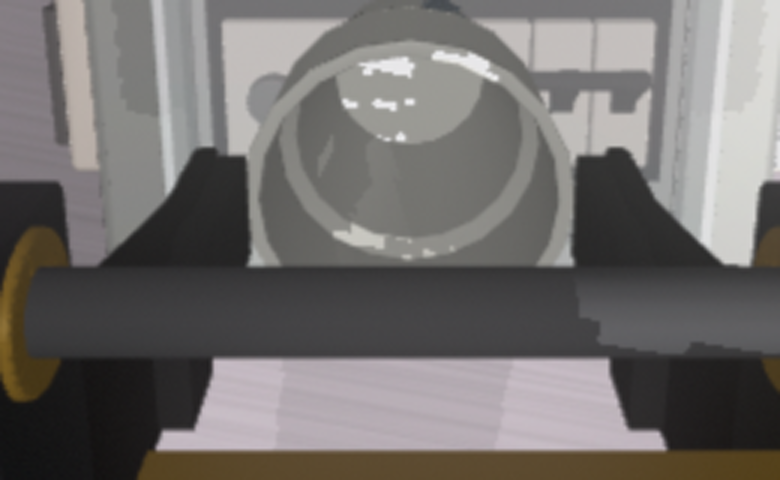

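View pics/z4.png

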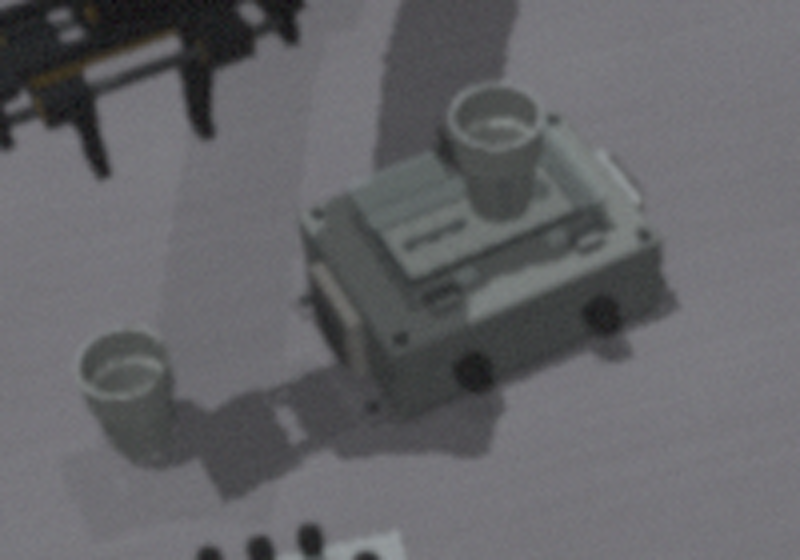

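Emit:
{"method": "play_rows", "body": {
  "series": "0.087 0 0 0 0; 0.087 -0.035 0 0.003 0; 0.087 -0.035 0 0.003 0; 0.087 -0.035 0 0.003 0; 0.087 -0.035 0 0.003 0; 0.087 -0.035 0 0.003 0; 0.087 -0.02 0 0.003 0; 0.087 0 0 0 0; 0.087 0 0 0 0",
  "squeeze": 15
}}

```text
time: 6.05
eef_pos: [531.9, -43.6, 227.1]
ee_rot: [0.554, -0.552, 0.437, -0.445]
ft_force: [1.0, -0.4, -0.3]
grip_width: 87.1
```

```bash
python3 go.py 528.7 -38.4 161
```

```text
t 6.05 tcp [531.8637 -43.6202 227.0662] w 87.07687275862982 F [ 0.9605 -0.3945 -0.3093] yaw -77.1276606266218 tilt [ 0.01   -0.0046 -0.9999]
need [-0.0062  0.066  -0.0025] turn 1.0223393733782018
```

Emit:
{"method": "play_rows", "body": {
  "series": "0.087 -0.005 0 -0.002 1; 0.087 0 0 0 0; 0.087 0 0.02 0 0; 0.087 0 0.02 0 0; 0.087 0 0.012 0 0; 0.087 0 0 0 0; 0.087 0 0 0 0"
}}

```text
time: 6.75
eef_pos: [529.7, -44.2, 174.2]
ee_rot: [0.548, -0.546, 0.444, -0.452]
ft_force: [-0.2, -0.1, -0.4]
grip_width: 87.3
```

```bash
python3 go.py 528.7 -38.4 161
```

```text
t 6.75 tcp [529.6876 -44.2355 174.2198] w 87.34401272648819 F [-0.1947 -0.0756 -0.4139] yaw -78.65749861376729 tilt [ 0.0112 -0.0058 -0.9999]
need [-0.006   0.0132  0.    ] turn -0.5074986137672823
```

Emit:
{"method": "play_rows", "body": {
  "series": "0.087 -0.003 0.006 0 0; 0.087 -0.003 0.006 0 -0.5; 0.087 0 0 0 0; 0.087 0 0 0 0"
}}

```text
time: 7.15
eef_pos: [529.6, -38.0, 163.1]
ee_rot: [0.55, -0.548, 0.44, -0.451]
ft_force: [0.3, -0.1, 0.1]
grip_width: 87.0
```

```bash
python3 go.py 528.7 -38.4 161
```

```text
t 7.15 tcp [529.647  -38.0427 163.0781] w 87.02241885305318 F [ 0.3191 -0.1447  0.0553] yaw -78.13124887951938 tilt [ 0.0137 -0.006  -0.9999]
need [ 0.0001  0.0021 -0.001 ] turn 0.01875112048062988
```

Emit:
{"method": "play_rows", "body": {
  "series": "0.087 0 0.002 -0.001 0; 0.035 0 0 0 0; 0.035 0 0 0 0; 0.035 0 0 0 0; 0.035 0 0 0 0; 0.035 0 0 0 0; 0.035 0 0 0 0; 0.035 0 0 0 0"
}}

```text
time: 7.95
eef_pos: [529.1, -38.4, 161.7]
ee_rot: [0.551, -0.547, 0.44, -0.451]
ft_force: [1.0, -0.2, -0.7]
grip_width: 39.8
```

```bash
python3 go.py 528.7 -38.4 220
```

```text
t 7.95 tcp [529.0583 -38.3565 161.6635] w 39.83820680183762 F [ 0.952  -0.2015 -0.6851] yaw -78.13476408634348 tilt [ 0.0149 -0.0063 -0.9999]
need [ 0.0005 -0.0583  0.0004] turn 0.015235913656525213
```

Width fell below the collar, so the grip missed or something shifted. Looking.

```bash
python3 -c "
from h import *
snap('wrist','w4'); snap('scene','s4'); snap('top','t4')
b=load('s4')['p'][100:240,130:330]
cv2.imwrite('pics/z5.png',cv2.cvtColor(cv2.resize(b,None,fx=4,fy=4,interpolation=2),4))
"
```

```text
(no output)
```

View pics/w4.png

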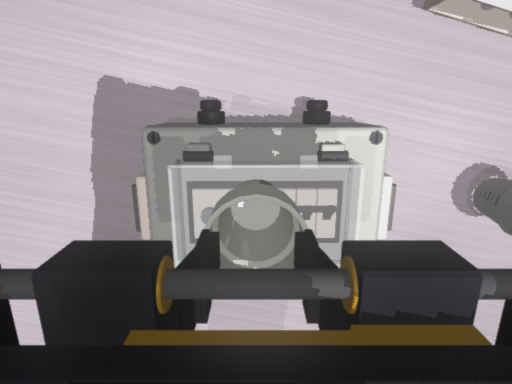

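View pics/z5.png

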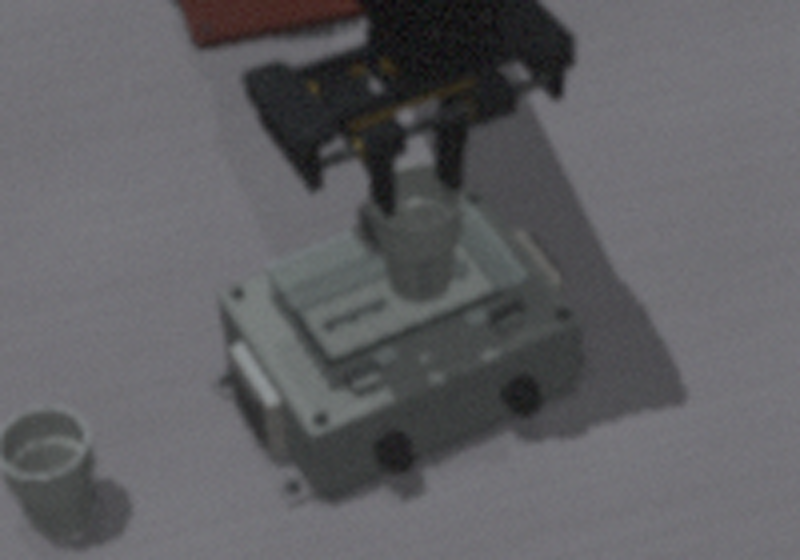

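```bash
python3 -c "
from h import *
b=load('w4')['p'][190:330,180:340]
cv2.imwrite('pics/z6.png',cv2.cvtColor(cv2.resize(b,None,fx=5,fy=4.2,interpolation=2),4))
b=load('t4')['p'][170:290,200:400]
cv2.imwrite('pics/z7.png',cv2.cvtColor(cv2.resize(b,None,fx=4,fy=4,interpolation=2),4))
b=load('s4')['p'][110:190,180:280]
cv2.imwrite('pics/z8.png',np.clip(1.7*cv2.cvtColor(cv2.resize(b,None,fx=7,fy=7,interpolation=2),4),0,255))
"
```

```text
[ WARN:0@0.083] global loadsave.cpp:1063 imwrite_ Unsupported depth image for selected encoder is fallbacked to CV_8U.
```

View pics/z6.png

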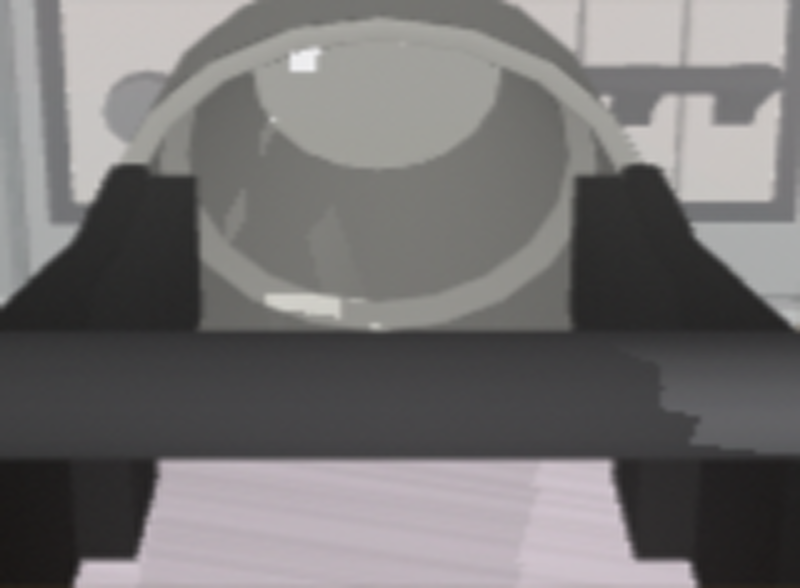

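View pics/z7.png

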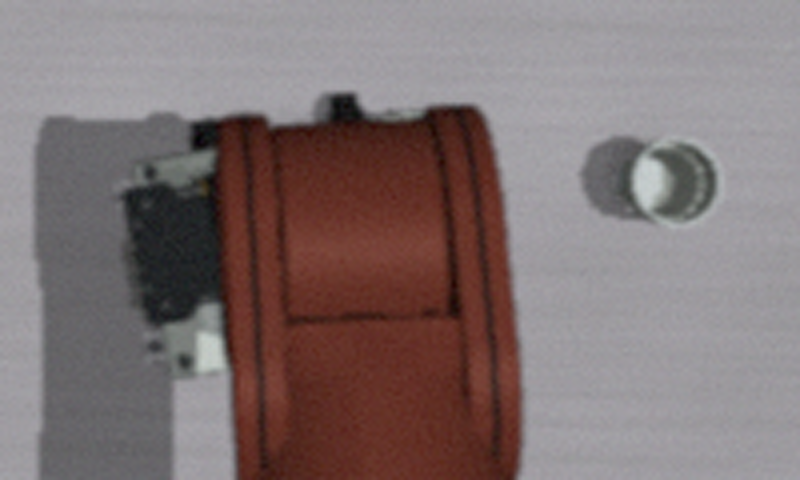

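View pics/z8.png

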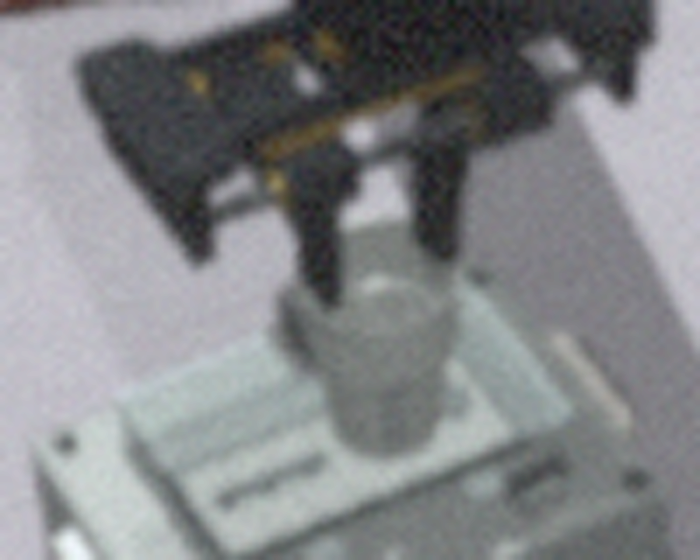

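```bash
python3 -c "
from h import *
np.set_printoptions(precision=1,suppress=True)
print(tri(('s4',226.4,153.6),('w4',300,231)),tri(('s4',226.4,153.6),('w4',306,231)))
for P in ([525,-61,161],[525,-61,192],[534,-61,192]): print(proj('s4',P),proj('w4',P))
# z6 rim
print(proj('w4',[529,-38.4,192]))
print(tri(('s4',180+380/7,110+290/7),('w4',180+380/5,190+172/4.2)))
"
```

```text
[542.  -60.2 194.7] [544.5 -61.6 198.2]
[225.2 158.7] [288.8 237.4]
[224.7 150.2] [294.6 259.3]
[225.6 152.5] [298.5 244.5]
[255.8 245. ]
[535.8 -37.8 190.1]
```

```bash
python3 -c "
from h import *
np.set_printoptions(precision=1,suppress=True)
S=[[558.8,55.3,78],[596.8,-126.9,78],[470.4,-153.3,78],[431.9,28.6,78],[561,-302.8,80],[528.7,-38.4,192],[528.7,-38.4,112]]
for f in ('w1','w2','w3','w4'):
  print(f,load(f)['T'][:3,3],*[proj(f,P) for P in S])
"
```

```text
w1 [604.1 -28.4 441.2] [173.9 124.6] [346.7 123.7] [338.9 234.8] [182.5 235.7] [489.1 187.3] [251.6 198.1] [253.1 175.3]
w2 [603.  -23.1 358.6] [154.3 133.5] [376.2 134. ] [362.2 272. ] [166.  272.1] [553.4 215.1] [255.9 244. ] [256.2 201. ]
w3 [ 631.1 -238.5  421. ] [-45.9 111.5] [139.9 112.7] [150.3 232.3] [-17.4 232. ] [300.9 182.6] [-49.2 186.9] [ 25.9 166.1]
w4 [600.5 -22.4 357.3] [152.2 135.6] [374.9 135.8] [361.7 274.6] [163.8 275.7] [552.1 216.5] [255.6 245.5] [255.1 203.1]
```

Emit:
{"method": "play_rows", "body": {
  "series": "0.087 0 0 0 0; 0.087 0 0 0 0; 0.087 0 0 0 0; 0.087 0 0 0 0; 0.087 0 0 0 0"
}}

```text
time: 8.6
eef_pos: [529.0, -38.3, 161.7]
ee_rot: [0.551, -0.547, 0.44, -0.451]
ft_force: [-0.5, -0.7, 0.2]
grip_width: 68.1
```

Emit:
{"method": "play_rows", "body": {
  "series": "0.087 0 0.01 0 0; 0.087 0 0.01 0 0; 0.087 0 0.008 0 0; 0.087 0 0 0 0; 0.087 0 0 0 0"
}}

```text
time: 9.1
eef_pos: [528.8, -38.5, 130.1]
ee_rot: [0.55, -0.548, 0.441, -0.451]
ft_force: [0.7, 0.3, 0.0]
grip_width: 87.0
```

```bash
python3 go.py 528.7 -38.4 131;python3 -c "
from h import *
snap('scene','s5');snap('wrist','w5')
b=load('s5')['p'][110:190,180:280]
cv2.imwrite('pics/z9.png',np.clip(1.7*cv2.cvtColor(cv2.resize(b,None,fx=7,fy=7,interpolation=2),4),0,255))
np.set_printoptions(precision=1,suppress=True)
"
```

```text
t 9.1 tcp [528.8092 -38.5051 130.0679] w 86.99523948119989 F [0.6539 0.2791 0.0057] yaw -78.13267373214143 tilt [ 0.0132 -0.006  -0.9999]
need [-0.0001 -0.0009 -0.0001] turn 0.017326267858578603[ WARN:0@2.172] global loadsave.cpp:1063 imwrite_ Unsupported depth image for selected encoder is fallbacked to CV_8U.
```

View pics/z9.png

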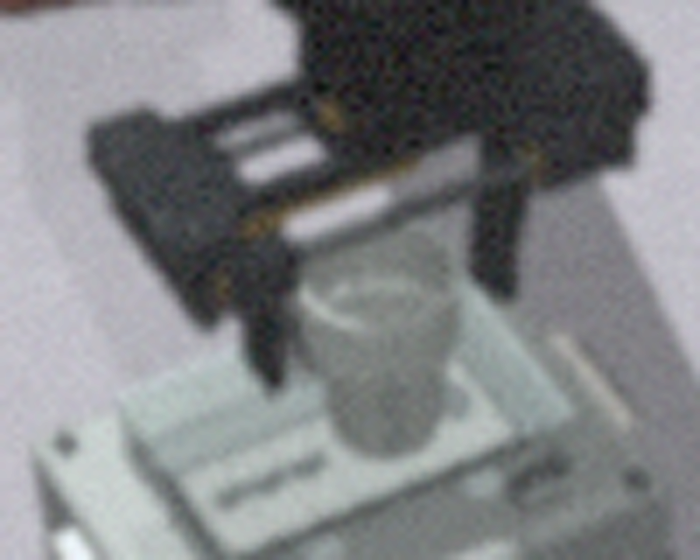

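View pics/w5.png

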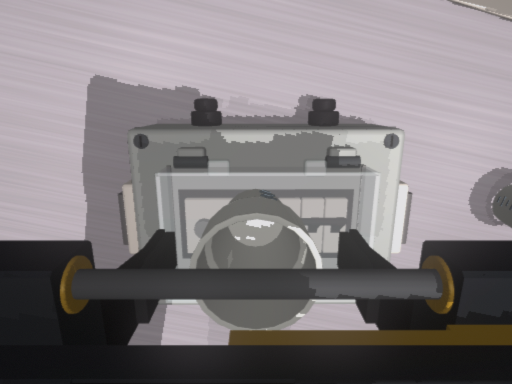

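Emit:
{"method": "play_rows", "body": {
  "series": "0.04 0 0 0 0; 0.04 0 0 0 0; 0.04 0 0 0 0; 0.04 0 0 0 0; 0.04 0 0 0 0; 0.04 0 0 0 0; 0.04 0 0 0 0; 0.04 0 0 0 0; 0.04 0 0 0 0",
  "squeeze": 12
}}

```text
time: 10.1
eef_pos: [529.7, -38.6, 131.5]
ee_rot: [0.551, -0.547, 0.44, -0.451]
ft_force: [1.4, 0.2, 0.1]
grip_width: 57.8
```

```bash
python3 go.py 528.7 -38.4 131;python3 -c "
from h import *
snap('scene','s6');snap('wrist','w6')
b=load('s6')['p'][110:190,180:280]
cv2.imwrite('pics/z10.png',np.clip(1.7*cv2.cvtColor(cv2.resize(b,None,fx=7,fy=7,interpolation=2),4),0,255))
"
```

```text
t 10.1 tcp [529.6855 -38.5642 131.5452] w 57.81019610165652 F [1.3814 0.181  0.0632] yaw -78.13729525915858 tilt [ 0.0156 -0.0064 -0.9999]
need [-0.0004  0.0005 -0.0009] turn 0.012704740841428475[ WARN:0@2.049] global loadsave.cpp:1063 imwrite_ Unsupported depth image for selected encoder is fallbacked to CV_8U.
```

View pics/z10.png

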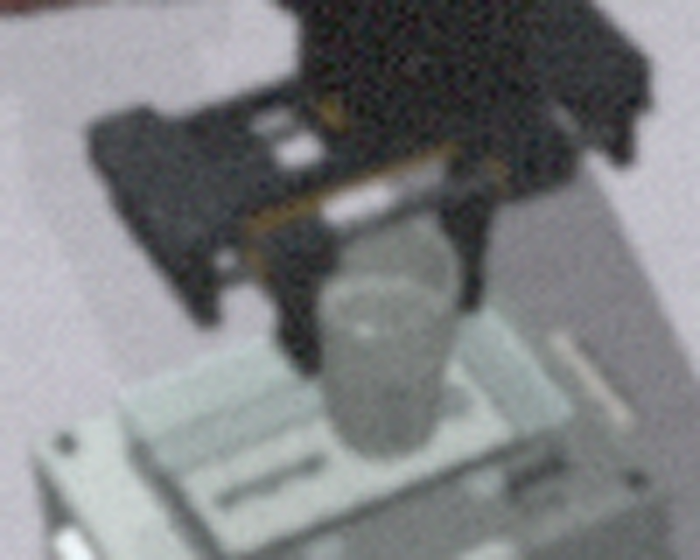

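View pics/w6.png

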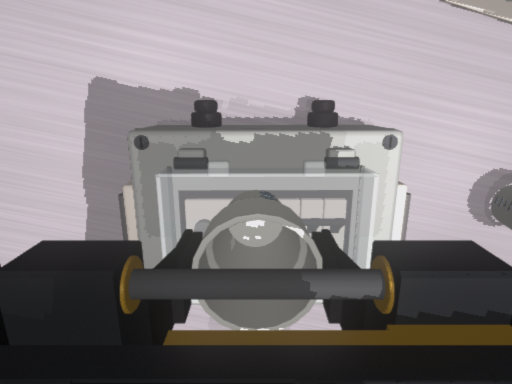

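```bash
python3 -c "
from h import *
np.set_printoptions(precision=1,suppress=True)
u=np.array([.205,-.979,0]);v=np.array([.979,.205,0])
for z in (130,150,155,160,165,170): 
  for w in (0,9.5):
    q=proj('s6',np.array([529,-38.4,z])+u*32+v*w); print(z,w,(q-[180,110])*7, proj('w6',np.array([529,-38.4,z])+u*30+v*w))"
```

```text
130 0 [305.7 422.7] [302.2 225.1]
130 9.5 [317.4 438.7] [302.7 210.9]
150 0 [303.2 385.9] [307.1 237.3]
150 9.5 [315.  401.9] [307.8 221.8]
155 0 [302.5 376.6] [308.5 240.7]
155 9.5 [314.4 392.6] [309.2 224.8]
160 0 [301.9 367.2] [309.9 244.4]
160 9.5 [313.8 383.2] [310.7 228.1]
165 0 [301.2 357.7] [311.5 248.2]
165 9.5 [313.1 373.8] [312.3 231.5]
170 0 [300.5 348.2] [313.1 252.2]
170 9.5 [312.5 364.3] [314.  235.1]
```

Emit:
{"method": "play_rows", "body": {
  "series": "0.04 0 -0.01 0 0; 0.04 0 -0.015 0 0; 0.04 0 -0.015 0 0; 0.04 0 0 0 0; 0.04 0 0 0 0"
}}

```text
time: 10.7
eef_pos: [528.9, -38.2, 174.5]
ee_rot: [0.551, -0.547, 0.44, -0.451]
ft_force: [0.1, 0.0, -0.4]
grip_width: 57.3
```

```bash
python3 go.py 561 -302.8 150;python3 -c "
from h import *
snap('scene','s7');snap('wrist','w7')
b=load('s7')['p'][100:180,180:280]
cv2.imwrite('pics/z11.png',np.clip(1.7*cv2.cvtColor(cv2.resize(b,None,fx=7,fy=7,interpolation=2),4),0,255))
"
```

```text
t 10.7 tcp [528.872  -38.2124 174.4625] w 57.29759988056175 F [ 0.0964  0.0112 -0.4238] yaw -78.12825432812622 tilt [ 0.0155 -0.0063 -0.9999]
need [ 0.2653  0.0266 -0.0234] turn 0.021745671873787842[ WARN:0@1.961] global loadsave.cpp:1063 imwrite_ Unsupported depth image for selected encoder is fallbacked to CV_8U.
```

View pics/z11.png

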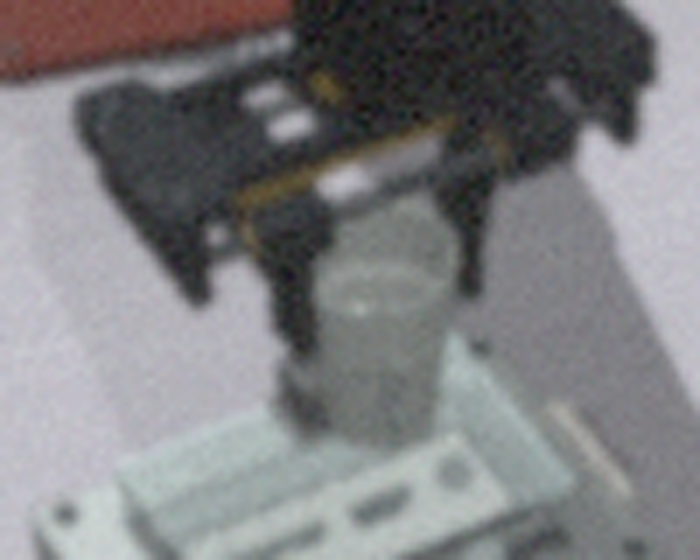

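View pics/w7.png

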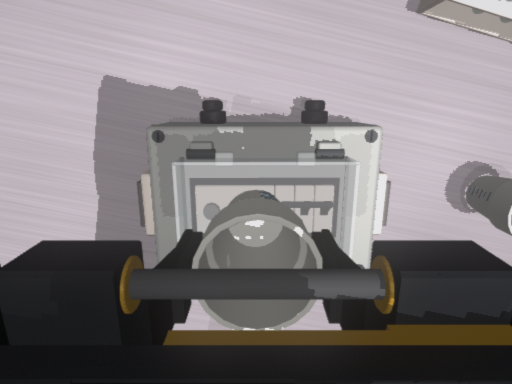

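Emit:
{"method": "play_rows", "body": {
  "series": "0.04 0.03 0 -0.0025 0; 0.04 0.03 0 -0.0025 0; 0.04 0.03 0 -0.0025 0; 0.04 0.03 0 -0.0025 0; 0.04 0.03 0 -0.0025 0; 0.04 0.03 0 -0.0025 0; 0.04 0.02 0 -0.0025 0; 0.04 0.015 0 -0.0015 0; 0.04 0 0 0 0; 0.04 0 0 0 0"
}}

```text
time: 11.8
eef_pos: [552.5, -257.5, 167.8]
ee_rot: [0.551, -0.549, 0.442, -0.446]
ft_force: [-0.2, 0.7, -0.2]
grip_width: 57.7
```

```bash
python3 go.py 561 -302.8 150
```

```text
t 11.8 tcp [ 552.5174 -257.5402  167.8453] w 57.67778875984968 F [-0.1867  0.7198 -0.1562] yaw -77.86713687431502 tilt [ 0.0053 -0.0021 -1.    ]
need [ 0.046   0.018  -0.0013] turn 0.2828631256849832
```

Emit:
{"method": "play_rows", "body": {
  "series": "0.04 0.022 0 -0.001 0; 0.04 0.02 0 0 0; 0.04 0 0 0 0; 0.04 0 0 0 0; 0.04 0 0 0 0"
}}

```text
time: 12.3
eef_pos: [562.2, -290.8, 167.9]
ee_rot: [0.554, -0.551, 0.44, -0.443]
ft_force: [0.4, -0.5, -0.2]
grip_width: 57.5
```

```bash
python3 go.py 561 -302.8 110;python3 -c "
from h import *
snap('scene','s8');snap('wrist','w8');snap('top','t8')
b=load('s8')['p'][150:250,90:210]
cv2.imwrite('pics/z12.png',np.clip(1.7*cv2.cvtColor(cv2.resize(b,None,fx=6,fy=6,interpolation=2),4),0,255).astype('uint8'))
b=load('t8')['p'][170:270,300:430]
cv2.imwrite('pics/z13.png',np.clip(1.2*cv2.cvtColor(cv2.resize(b,None,fx=6,fy=6,interpolation=2),4),0,255).astype('uint8'))
"
```

```text
t 12.3 tcp [ 562.1891 -290.8393  167.9329] w 57.47262847534408 F [ 0.357  -0.467  -0.2016] yaw -77.3123544884451 tilt [ 0.0054  0.0012 -1.    ]
need [ 0.0114  0.0579 -0.0041] turn 0.8376455115549106
```

View pics/z12.png

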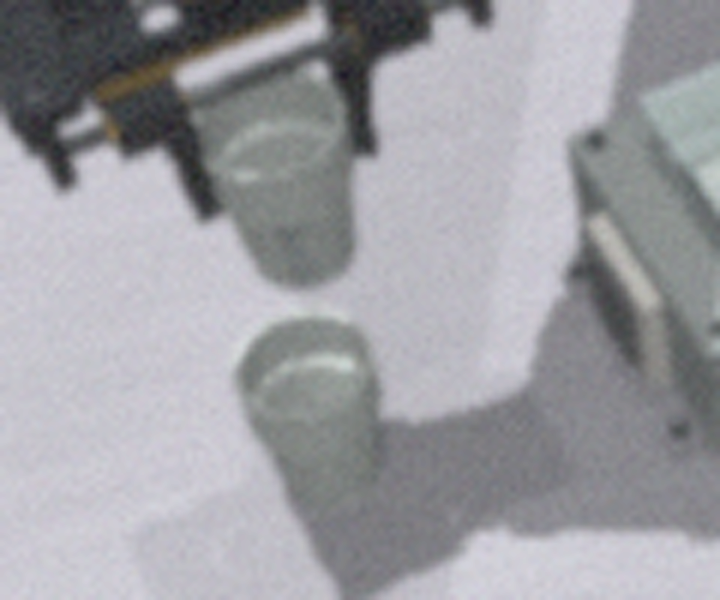

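View pics/w8.png

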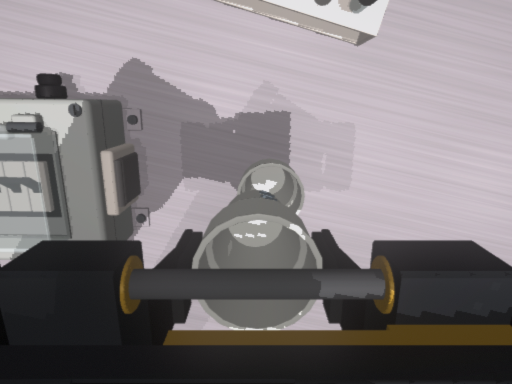

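```bash
python3 -c "
from h import *
np.set_printoptions(precision=1,suppress=True)
print(onz('w8',271,193,80), proj('w8',[561,-302.8,80]), proj('w8',[561,-302.8+30.5,80]), proj('w8',[561+30.5,-302.8,80]))
b=load('w8')['p'][150:340,180:340]
cv2.imwrite('pics/z14.png',cv2.cvtColor(cv2.resize(b,None,fx=4,fy=4,interpolation=2),4))"
```

```text
[ 562.2 -304.3   80. ] [269.1 193.9] [235.5 186.6] [277.2 160.8]
```

View pics/z14.png

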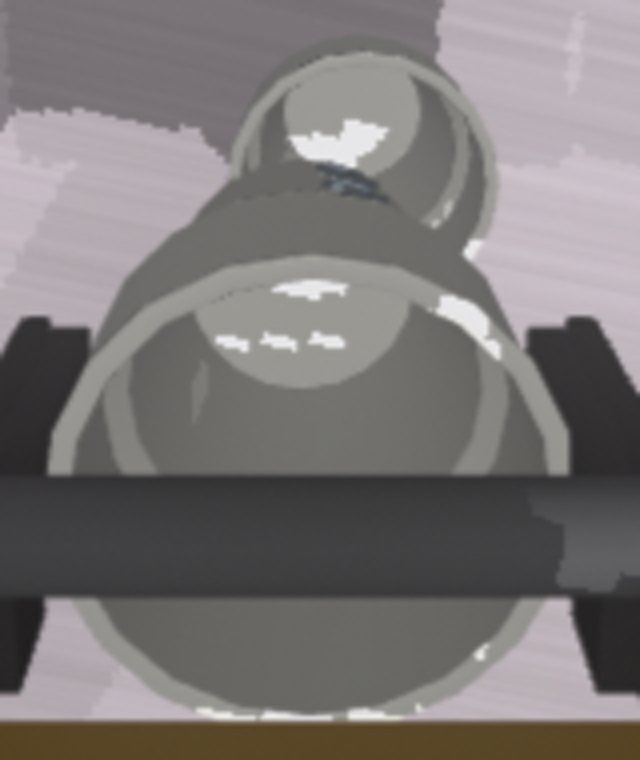

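Emit:
{"method": "play_rows", "body": {
  "series": "0.04 0.011 0 -0.003 0.5; 0.04 0 0.015 0 0; 0.04 0 0.015 0 0; 0.04 0 0.01 0 0; 0.04 0 0 0 0; 0.04 0 0 0 0"
}}

```text
time: 13.05
eef_pos: [560.9, -302.6, 123.0]
ee_rot: [0.551, -0.549, 0.444, -0.445]
ft_force: [0.3, 0.3, -0.2]
grip_width: 58.0
```

```bash
python3 go.py 561.3 -303.8 110
```

```text
t 13.05 tcp [ 560.8704 -302.6147  122.9903] w 57.95787522404216 F [ 0.2893  0.2567 -0.2269] yaw -77.83538803113959 tilt [ 0.0035  0.002  -1.    ]
need [0.0013 0.013  0.0001] turn 0.31461196886041876
```

Emit:
{"method": "play_rows", "body": {
  "series": "0.04 0.001 0.008 0 0; 0.04 0 0.01 0 0; 0.04 0 0.01 0 0; 0.04 0 0.01 0 0; 0.04 0 0 0 0; 0.04 0 0 0 0"
}}

```text
time: 13.65
eef_pos: [561.5, -303.3, 81.7]
ee_rot: [0.552, -0.549, 0.444, -0.445]
ft_force: [-0.1, -0.1, -0.7]
grip_width: 57.8
```

```bash
python3 go.py 561.3 -303.8 54.5;python3 -c "
from h import *
snap('wrist','w9')"
```

```text
t 13.65 tcp [ 561.4782 -303.3415   81.6695] w 57.8180694006449 F [-0.0869 -0.1044 -0.697 ] yaw -77.81267594657385 tilt [ 0.0037  0.002  -1.    ]
need [ 0.0004  0.0272 -0.0004] turn 0.33732405342615834
```

View pics/w9.png

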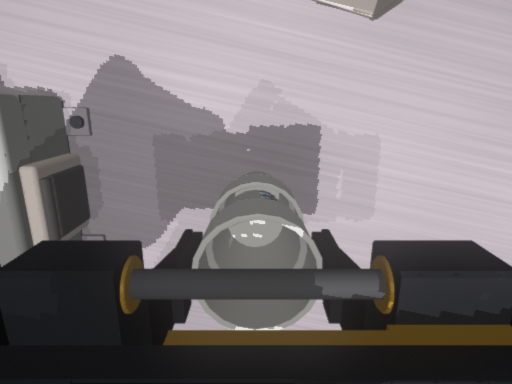

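Emit:
{"method": "play_rows", "body": {
  "series": "0.04 0 0.008 0 0; 0.04 0 0.008 0 0; 0.04 0 0.006 0 0; 0.04 0 0 0 0; 0.04 0 0 0 0"
}}

```text
time: 14.2
eef_pos: [561.9, -303.5, 58.3]
ee_rot: [0.552, -0.549, 0.443, -0.445]
ft_force: [0.3, -0.5, -1.1]
grip_width: 58.0
```

```bash
python3 go.py 561.3 -303.8 54.5
```

```text
t 14.2 tcp [ 561.8786 -303.4728   58.3052] w 57.98543670710205 F [ 0.2881 -0.4843 -1.0567] yaw -77.81788237632061 tilt [ 0.0045  0.0016 -1.    ]
need [ 0.0002  0.0038 -0.0007] turn 0.33211762367939457
```

Emit:
{"method": "play_rows", "body": {
  "series": "0.04 0 0.003 0 0; 0.04 0 0 0 0; 0.07 0 0 0 0; 0.087 0 0 0 0; 0.087 0 0 0 0; 0.087 0 0 0 0; 0.087 0 0 0 0; 0.087 0 -0.015 0 0; 0.087 0 -0.03 0 0; 0.087 0 -0.04 0 0; 0.087 0 0 0 0; 0.087 0 0 0 0"
}}

```text
time: 15.4
eef_pos: [562.1, -303.7, 148.1]
ee_rot: [0.552, -0.549, 0.442, -0.446]
ft_force: [-0.1, 0.6, -1.0]
grip_width: 87.0
```

```bash
python3 go.py 561.3 -303.8 54.5;python3 -c "
from h import *
snap('wrist','w10');snap('scene','s10');snap('top','t10')
b=load('s10')['p'][120:250,90:260]
cv2.imwrite('pics/z15.png',np.clip(1.7*cv2.cvtColor(cv2.resize(b,None,fx=4.5,fy=4.5,interpolation=2),4),0,255).astype('uint8'))
"
```

```text
t 15.4 tcp [ 562.1406 -303.6947  148.1337] w 86.96115952145561 F [-0.1428  0.6177 -1.0024] yaw -77.80505398881978 tilt [ 0.0071  0.0006 -1.    ]
need [-0.0002  0.0936 -0.0015] turn 0.3449460111802267
```

View pics/z15.png

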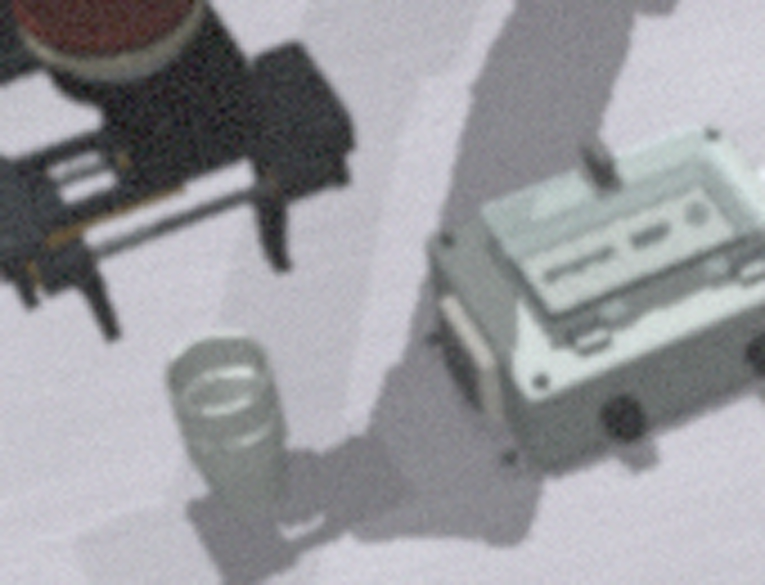

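View pics/w10.png

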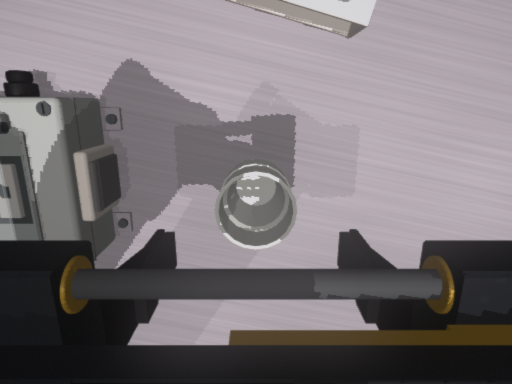

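```bash
python3 -c "
from h import *
np.set_printoptions(precision=1,suppress=True)
print(tri(('s10',90+218/4.5,120+368/4.5),('w10',256.3,209)), proj('w10',[561.3,-303.8,112]),proj('s10',[561.3,-303.8,112]))
# fin
b=load('t10')['p'][180:280,220:340]
cv2.imwrite('pics/z16.png',np.clip(1.2*cv2.cvtColor(cv2.resize(b,None,fx=6,fy=6,interpolation=2),4),0,255).astype('uint8'))
"
```

```text
[ 563.6 -302.7  119.1] [255.5 208.7] [137.9 203.1]
```

View pics/z16.png

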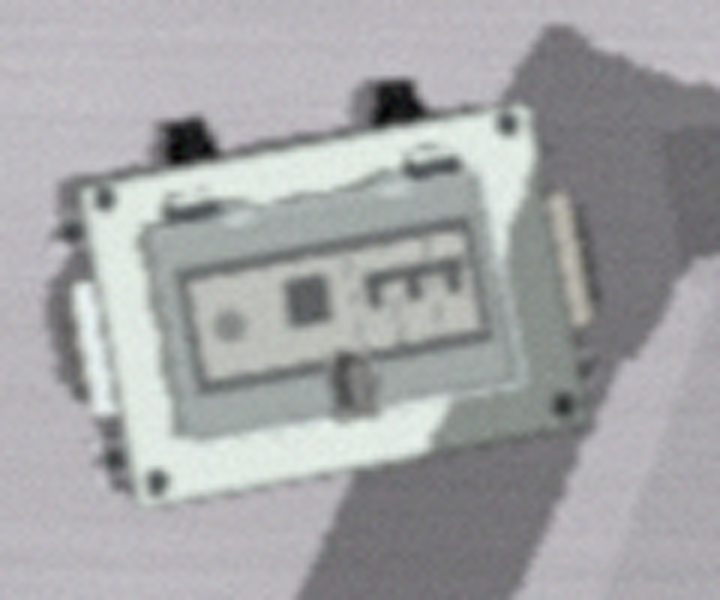

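```bash
cat >> h.py <<'E'
B0=np.array([514.5,-49.1,0]); th=np.radians(11.85)
BX=np.array([np.cos(th),np.sin(th),0]); BY=np.array([-np.sin(th),np.cos(th),0])
def box(p): d=np.asarray(p)-B0; return np.array([d@BX,d@BY,p[2]])
def wor(b): return B0+b[0]*BX+b[1]*BY+np.array([0,0,b[2]])
E
python3 -c "
from h import *
np.set_printoptions(precision=1,suppress=True)
P=lambda u,v:((u+.5)/6-.5+220,(v+.5)/6-.5+180)
for n,q,z in [('fin',(355,383),127),('fintop',(352,370),138),('btn',(230,325),90),('lev',(308,300),103),('bar',(415,272),98),('clipL',(192,208),88),('clipR',(432,165),88),('covUL',(142,235),112),('covLL',(185,435),112),('covLR',(520,380),112),('covUR',(475,178),112)]:
  p=onz('t10',*P(*q),z); print(n,p,box(p))
Q=lambda u,v:((u+.5)/4.5-.5+90,(v+.5)/4.5-.5+120)
# scene: fin top centre and button, lever
print('fin tri',*[ (lambda p:(p,box(p)))(tri(('t10',*P(352,368)),('s10',*Q(597,150))))])
for n,q,z in [('btn',(698,214),90),('lev',(650,235),103)]:
  p=onz('s10',*Q(*q),z); print(n,p,box(p))
"
```

```text
fin [481.1 -55.9 127. ] [-34.1   0.2 127. ]
fintop [487.1 -53.7 138. ] [-27.7   1.1 138. ]
btn [503.5  -2.7  90. ] [-1.3 47.7 90. ]
lev [515.6 -36.5 103. ] [  3.6  12.2 103. ]
bar [528.8 -83.9  98. ] [  6.9 -37.   98. ]
clipL [555.1  15.4  88. ] [53.  54.8 88. ]
clipR [576.7 -91.9  88. ] [ 52.1 -54.6  88. ]
covUL [542.5  37.1 112. ] [ 45.1  78.7 112. ]
covLL [456.3  16.4 112. ] [-43.5  76.1 112. ]
covLR [ 483.1 -128.9  112. ] [-47.2 -71.7 112. ]
covUR [ 570.6 -108.2  112. ] [ 42.7 -69.4 112. ]
fin tri (array([487.3, -56.1, 144.8]), array([-28. ,  -1.3, 144.8]))
btn [505.   -2.6  90. ] [ 0.2 47.4 90. ]
lev [524.6 -38.8 103. ] [ 12.   8. 103.]
```

```bash
python3 -c "
from h import *
print(wor([-34,0.5,128]))"; python3 go.py 481.1 -55.6 148
```

```text
[481.12191388 -55.59256241 128.        ]
t 15.55 tcp [ 561.8682 -303.4704  146.793 ] w 86.8329295353562 F [-0.2871 -0.2891 -1.09  ] yaw -77.79499097110849 tilt [ 0.0059  0.0013 -1.    ]
need [-0.2593 -0.0014 -0.0265] turn 0.35500902889151575
```

Emit:
{"method": "play_rows", "body": {
  "series": "0.045 -0.01 -0.01 0 0; 0.045 -0.03 0 -0.003 0; 0.045 -0.035 0 -0.003 0; 0.045 -0.035 0 -0.003 0; 0.045 -0.035 0 -0.003 0; 0.045 -0.035 0 -0.003 0; 0.045 -0.035 0 -0.004 0; 0.045 -0.025 0 -0.003 0; 0.045 0 0 0 0; 0.045 0 0 0 0"
}}

```text
time: 16.55
eef_pos: [481.2, -58.8, 155.9]
ee_rot: [0.551, -0.551, 0.445, -0.442]
ft_force: [0.0, 0.7, 0.4]
grip_width: 44.9
```

```bash
python3 go.py 481.1 -55.6 110
```

```text
t 16.55 tcp [481.2442 -58.7726 155.9472] w 44.86827191989927 F [0.0189 0.6803 0.4091] yaw -77.63184568070682 tilt [-0.0027  0.003  -1.    ]
need [-0.003   0.046   0.0006] turn 0.5181543192931883
```

Emit:
{"method": "play_rows", "body": {
  "series": "0.045 -0.003 0.01 0.001 0.5; 0.045 0 0.015 0 0; 0.045 0 0.01 0 0; 0.045 0 0 0 0; 0.045 0 0 0 0"
}}

```text
time: 17.05
eef_pos: [481.3, -57.6, 117.7]
ee_rot: [-0.548, 0.548, -0.449, 0.445]
ft_force: [-0.1, -0.3, 0.1]
grip_width: 44.8
```

```bash
python3 go.py 481.1 -55.6 85; python3 -c "
from h import *
np.set_printoptions(precision=1,suppress=True)
snap('wrist','w11')
print(proj('w11',wor([-34,.5,138])),proj('w11',wor([-22,.5,138])),proj('w11',wor([-22,5.5,138])))"
```

```text
t 17.05 tcp [481.3439 -57.5783 117.6712] w 44.79285889449022 F [-0.1213 -0.3101  0.1098] yaw -78.4689267792816 tilt [-0.0046  0.0035 -1.    ]
need [-0.0018  0.0327  0.0003] turn -0.31892677928159685
[251.6 238. ] [251.4 218.2] [242.5 218.3]
```

View pics/w11.png

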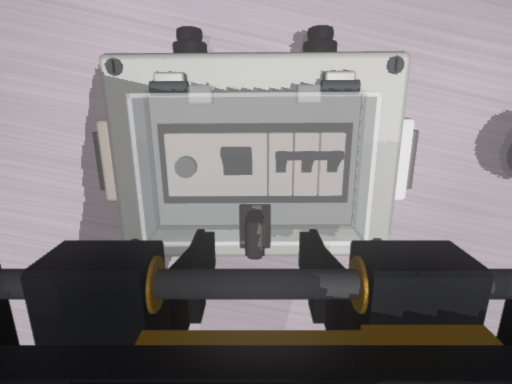

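Emit:
{"method": "play_rows", "body": {
  "series": "0.045 0 0.012 0 0; 0.045 0 0.01 0 0; 0.045 0 0.006 0 0; 0.045 0 0 0 0; 0.045 0 0 0 0"
}}

```text
time: 17.6
eef_pos: [481.6, -57.9, 87.6]
ee_rot: [0.548, -0.547, 0.449, -0.446]
ft_force: [-0.2, -1.0, -0.0]
grip_width: 45.3
```

```bash
python3 go.py 481.1 -57.6 85; python3 -c "
from h import *
np.set_printoptions(precision=1,suppress=True)
snap('wrist','w12')
b=load('w12')['p'][150:340,160:350]
cv2.imwrite('pics/z17.png',cv2.cvtColor(cv2.resize(b,None,fx=3,fy=3,interpolation=2),4))"
```

```text
t 17.6 tcp [481.5785 -57.8536  87.6054] w 45.27489269828625 F [-0.1705 -1.0125 -0.0004] yaw -78.51449334699547 tilt [-0.004   0.0035 -1.    ]
need [-0.0003  0.0026 -0.0004] turn -0.36449334699545943
```

View pics/z17.png

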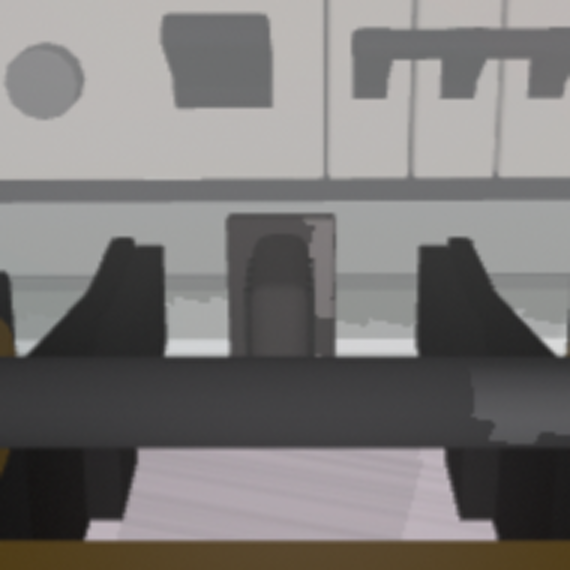

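Emit:
{"method": "play_rows", "body": {
  "series": "0 0 0.002 0 0; 0 0 0 0 0; 0 0 0 0 0; 0 0 0 0 0; 0 0 0 0 0; 0 0 0 0 0; 0 0 0 0 0; 0 0 0 0 0",
  "squeeze": 8
}}

```text
time: 18.45
eef_pos: [481.9, -55.9, 86.5]
ee_rot: [0.549, -0.547, 0.449, -0.445]
ft_force: [-0.8, -0.3, -0.2]
grip_width: 10.1
```

```bash
python3 go.py 481.1 -57.6 85; python3 -c "
from h import *
import math
# arc in tool axes: up and +z shifts for fin pt
a0=math.atan2(40,-86); r=94.8
pr=None
for i in range(0,19):
    t=i*0.1; x=r*math.cos(a0-t)+86; z=r*math.sin(a0-t)-40
    print(round(t,2),round(x,1),round(z,1))"
```

```text
t 18.45 tcp [481.864  -55.9219  86.4819] w 10.130590806433563 F [-0.7954 -0.3115 -0.2452] yaw -78.40603831805464 tilt [-0.0031  0.0048 -1.    ]
need [ 0.0015  0.0015 -0.0011] turn -0.2560383180546353
0.0 0.0 -0.0
0.1 4.5 8.4
0.2 9.7 16.3
0.3 15.7 23.6
0.4 22.4 30.3
0.5 29.7 36.3
0.6 37.6 41.5
0.7 46.0 46.0
0.8 54.8 49.5
0.9 63.9 52.2
1.0 73.2 53.9
1.1 82.6 54.7
1.2 92.1 54.6
1.3 101.5 53.5
1.4 110.8 51.5
1.5 119.8 48.6
1.6 128.5 44.8
1.7 136.7 40.1
1.8 144.5 34.6
```

Emit:
{"method": "play_rows", "body": {
  "series": "0 0 -0.008 0.0045 0; 0 0 -0.008 0.005 0; 0 0 -0.007 0.006 0; 0 0 -0.007 0.007 0; 0 0 -0.006 0.007 0; 0 0 0 0 0"
}}

```text
time: 19.05
eef_pos: [513.6, -49.2, 125.5]
ee_rot: [0.549, -0.547, 0.449, -0.445]
ft_force: [0.1, 0.1, -0.9]
grip_width: 9.9
```

```bash
python3 go.py 481.9 -55.9 86.5; python3 -c "
from h import *
snap('scene','s13')
b=load('s13')['p'][90:220,150:310]
cv2.imwrite('pics/z18.png',np.clip(1.7*cv2.cvtColor(cv2.resize(b,None,fx=4.5,fy=4.5,interpolation=2),4),0,255).astype('uint8'))"
```

```text
t 19.05 tcp [513.6307 -49.1913 125.4558] w 9.91172085493986 F [ 0.0555  0.0844 -0.8608] yaw -78.40603573528806 tilt [-0.0034  0.0056 -1.    ]
need [ 0.0004  0.039  -0.0323] turn -0.25603573528805157
```

View pics/z18.png

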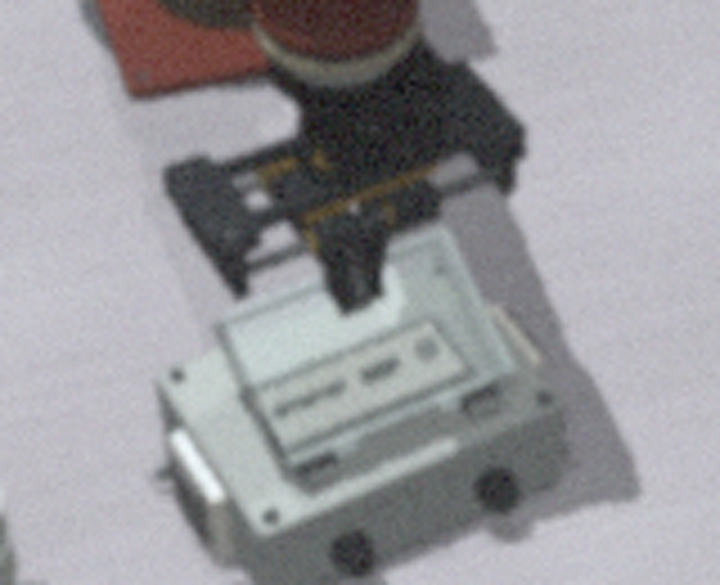

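Emit:
{"method": "play_rows", "body": {
  "series": "0 0 -0.004 0.0075 0; 0 0 -0.004 0.0085 0; 0 0 -0.003 0.009 0; 0 0 -0.002 0.009 0; 0 0 -0.001 0.009 0; 0 0 0 0.009 0; 0 0 0 0 0"
}}

```text
time: 19.8
eef_pos: [568.3, -37.7, 140.2]
ee_rot: [0.548, -0.547, 0.45, -0.444]
ft_force: [0.1, 0.4, 0.5]
grip_width: 9.7
```

```bash
python3 go.py 481.9 -55.9 86.5
```

```text
t 19.8 tcp [568.2892 -37.7088 140.171 ] w 9.659713497827461 F [0.0597 0.42   0.5224] yaw -78.4142804265522 tilt [-0.0049  0.0058 -1.    ]
need [ 0.0008  0.054  -0.0881] turn -0.2642804265521903
```

Emit:
{"method": "play_rows", "body": {
  "series": "0 0 0 0.009 0; 0 0 0.0015 0.009 0; 0 0 0.0025 0.009 0; 0 0 0.003 0.008 0; 0 0 0.004 0.008 0; 0 0 0.003 0.005 0; 0 0 0 0 0"
}}

```text
time: 20.5
eef_pos: [619.2, -27.0, 123.2]
ee_rot: [0.548, -0.548, 0.45, -0.444]
ft_force: [-0.2, 1.2, 0.8]
grip_width: 10.1
```

```bash
python3 go.py 481.9 -55.9 86.5; python3 -c "
from h import *
snap('scene','s14')
b=load('s14')['p'][90:220,150:310]
cv2.imwrite('pics/z19.png',np.clip(1.7*cv2.cvtColor(cv2.resize(b,None,fx=4.5,fy=4.5,interpolation=2),4),0,255).astype('uint8'))"
```

```text
t 20.5 tcp [619.2352 -26.9541 123.2195] w 10.069831433062753 F [-0.18    1.1933  0.8471] yaw -78.41759261161168 tilt [-0.0063  0.0063 -1.    ]
need [ 0.0011  0.0374 -0.1402] turn -0.2675926116116756
```

View pics/z19.png

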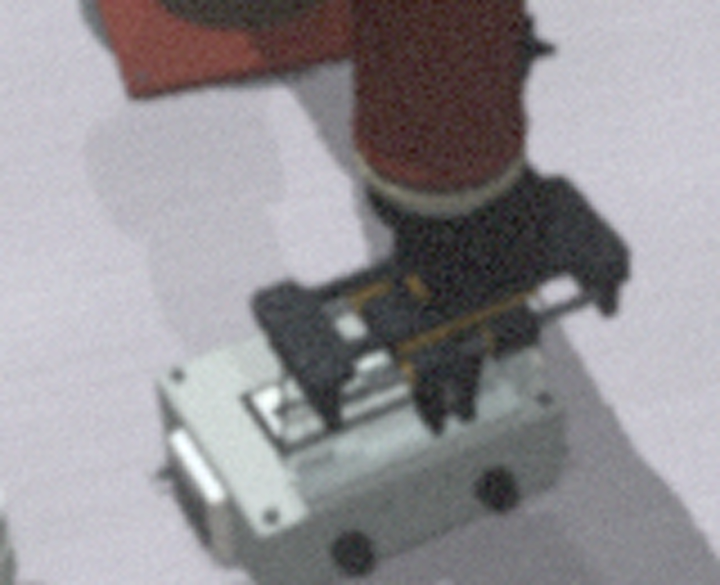

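Emit:
{"method": "play_rows", "body": {
  "series": "0.045 0 0 0 0; 0.045 0 0 0 0; 0.045 0 0 0 0; 0.045 0 0 0 0; 0.045 0 0 0 0; 0.045 0 -0.02 0.003 0; 0.045 0 -0.03 0.002 0; 0.045 0 -0.03 0 0; 0.045 0 -0.03 0 0; 0.045 0 0 0 0; 0.045 0 0 0 0"
}}

```text
time: 21.65
eef_pos: [623.2, -29.1, 237.7]
ee_rot: [-0.547, 0.548, -0.45, 0.445]
ft_force: [-0.1, -0.1, -0.9]
grip_width: 44.8
```

```bash
python3 go.py 481.9 -55.9 86.5; python3 -c "
from h import *
snap('scene','s15');snap('top','t15');snap('wrist','w15')
b=load('s15')['p'][90:220,150:310]
cv2.imwrite('pics/z20.png',np.clip(1.7*cv2.cvtColor(cv2.resize(b,None,fx=4.5,fy=4.5,interpolation=2),4),0,255).astype('uint8'))"
```

```text
t 21.65 tcp [623.1661 -29.0942 237.6708] w 44.833857332271165 F [-0.0568 -0.1197 -0.9284] yaw -78.56153175940725 tilt [-0.0069  0.0039 -1.    ]
need [-0.001   0.152  -0.1429] turn -0.4115317594072394
```

View pics/z20.png

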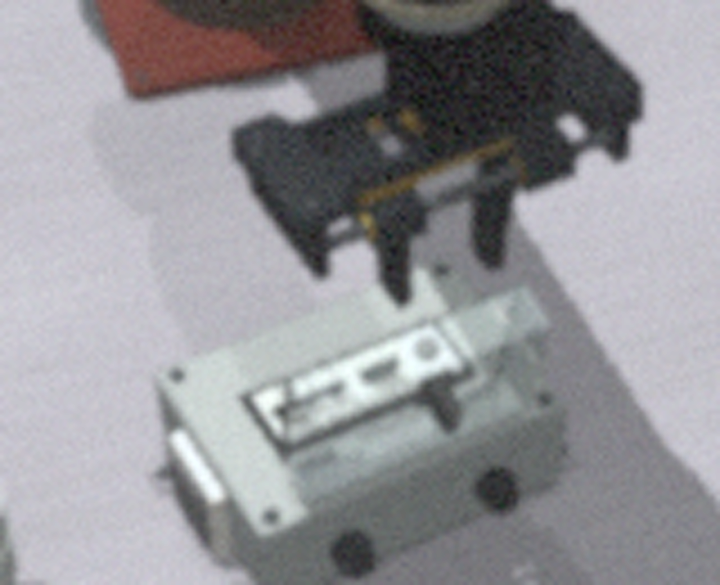

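View pics/w15.png

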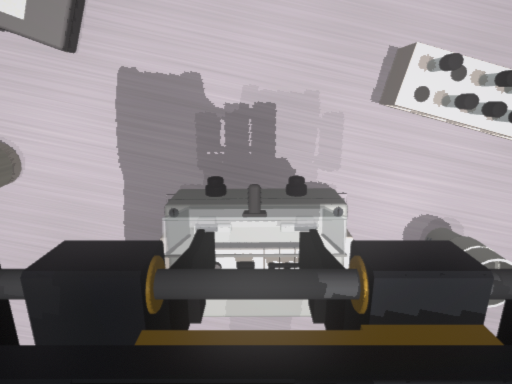

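```bash
python3 -c "
from h import *
np.set_printoptions(precision=1,suppress=True)
print(wor([-0.5,47.5,90]))
b=load('s15')['p'][150:200,195:265]
cv2.imwrite('pics/z21.png',np.clip(1.5*cv2.cvtColor(cv2.resize(b,None,fx=10,fy=10,interpolation=2),4),0,255).astype('uint8'))";  python3 go.py 504.3 -2.7 150
```

```text
[504.3  -2.7  90. ]
t 21.8 tcp [622.8169 -28.9732 236.7808] w 45.12065550291553 F [0.4806 0.3756 0.4503] yaw -78.5527355469594 tilt [-0.0083  0.0042 -1.    ]
need [-0.0488  0.0879 -0.1103] turn -0.4027355469593914
```

View pics/z21.png

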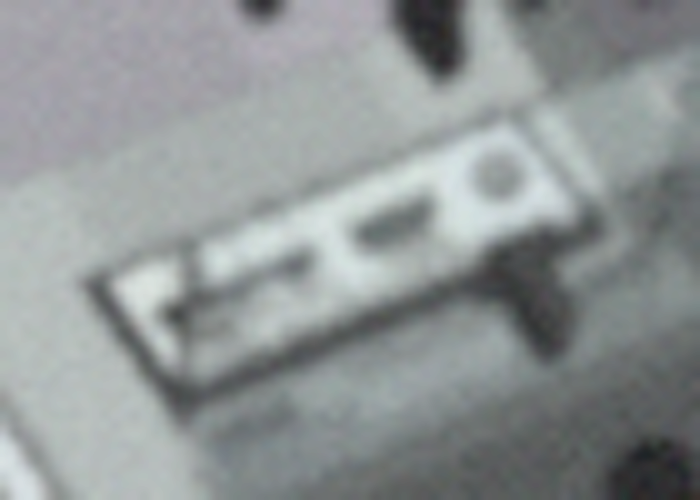

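Emit:
{"method": "play_rows", "body": {
  "series": "0 -0.01 0 -0.022 0; 0 -0.01 0 -0.022 0; 0 -0.01 0 -0.022 0; 0 -0.01 0 -0.022 0; 0 -0.006 0 -0.018 0; 0 0 0 0 0; 0 0 0 0 0; 0 0 0 0 0",
  "squeeze": 10
}}

```text
time: 22.6
eef_pos: [502.4, -5.2, 229.3]
ee_rot: [-0.544, 0.55, -0.455, 0.441]
ft_force: [0.1, 0.9, 0.8]
grip_width: 0.9
```

```bash
python3 go.py 504.3 -2.7 120; python3 -c "
from h import *
np.set_printoptions(precision=1,suppress=True)
snap('top','t16');snap('wrist','w16')
print(proj('w16',[504.3,-2.7,90]))"
```

```text
t 22.6 tcp [502.3791  -5.211  229.3323] w 0.8786709921881574 F [0.1053 0.9162 0.7967] yaw -78.63736879519247 tilt [-0.021   0.0048 -0.9998]
need [-0.0011  0.1093  0.0045] turn -0.48736879519246656
[255.1 171.4]
```

View pics/w16.png

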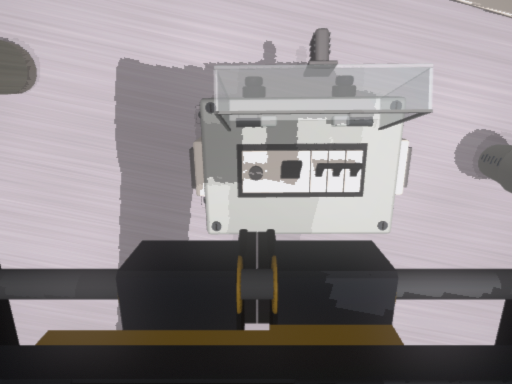

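Emit:
{"method": "play_rows", "body": {
  "series": "0 -0.001 0.03 0.004 -0.4; 0 0 0.03 0 0; 0 0 0.03 0 0; 0 0 0.02 0 0; 0 0 0 0 0; 0 0 0 0 0"
}}

```text
time: 23.3
eef_pos: [507.7, -2.7, 115.5]
ee_rot: [-0.546, 0.551, -0.453, 0.439]
ft_force: [0.4, -0.5, 1.3]
grip_width: 0.3
```

```bash
python3 go.py 504.3 -2.7 65; python3 -c "
from h import *
np.set_printoptions(precision=1,suppress=True)
snap('wrist','w17');snap('scene','s17')
print(proj('w17',[504.3,-2.7,90]))
b=load('s17')['p'][90:220,150:310]
cv2.imwrite('pics/z22.png',np.clip(1.7*cv2.cvtColor(cv2.resize(b,None,fx=4.5,fy=4.5,interpolation=2),4),0,255).astype('uint8'))"
```

```text
t 23.3 tcp [507.7282  -2.6821 115.5491] w 0.2875713696211587 F [ 0.4498 -0.5482  1.3495] yaw -78.25517674784744 tilt [-0.0201  0.0076 -0.9998]
need [-0.0001  0.0506 -0.0024] turn -0.10517674784743747
[255.  215.9]
```

View pics/w17.png

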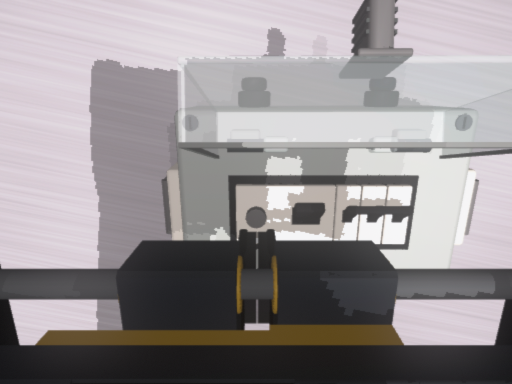

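View pics/z22.png

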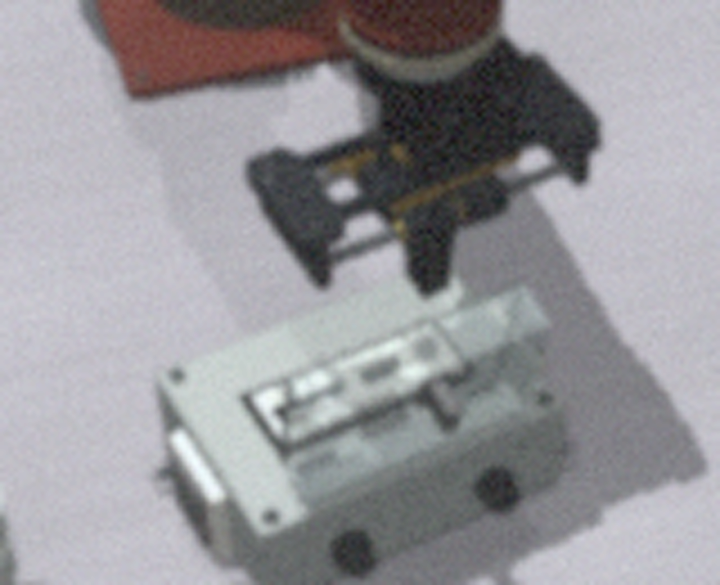

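```bash
python3 -c "
from h import *
np.set_printoptions(precision=1,suppress=True)
u=-BY; v=BX; C=np.array([507.7,-2.7,0])
for s in (80,95):
  for w in (-37,0,37):
    for z in (150,170,186,200): print(s,w,z,(proj('s17',C+u*s+v*w+[0,0,z])-[150,90])*4.5)
for z in (140,148,155): print('tip',z,(proj('s17',C+v*9.5+[0,0,z])-[150,90])*4.5)
"
```

```text
80 -37 150 [277.4 289.9]
80 -37 170 [275.1 265.6]
80 -37 186 [273.3 245.7]
80 -37 200 [271.6 228. ]
80 0 150 [305.9 328.9]
80 0 170 [304.  304.7]
80 0 186 [302.4 284.9]
80 0 200 [300.9 267.2]
80 37 150 [335.4 369.2]
80 37 170 [333.8 345.1]
80 37 186 [332.4 325.3]
80 37 200 [331.2 307.7]
95 -37 150 [254.6 298.9]
95 -37 170 [252.1 274.6]
95 -37 186 [250.  254.7]
95 -37 200 [248.1 237. ]
95 0 150 [282.9 338.2]
95 0 170 [280.6 314. ]
95 0 186 [278.8 294.2]
95 0 200 [277.1 276.5]
95 37 150 [312.1 378.8]
95 37 170 [310.1 354.7]
95 37 186 [308.6 334.9]
95 37 200 [307.1 317.3]
tip 140 [434.  302.4]
tip 148 [433.8 292.9]
tip 155 [433.7 284.5]
```

Emit:
{"method": "play_rows", "body": {
  "series": "0 0 0.015 -0.003 0; 0 0 0.015 0 0; 0 0 0.01 0 0; 0 0 0.005 0 0; 0 0 0 0 0; 0 0 0 0 0"
}}

```text
time: 24.0
eef_pos: [508.3, -3.0, 73.5]
ee_rot: [-0.548, 0.549, -0.451, 0.442]
ft_force: [-0.3, -0.2, -0.2]
grip_width: 0.5
```

```bash
python3 go.py 504.3 -2.7 53; python3 -c "
from h import *
np.set_printoptions(precision=1,suppress=True)
snap('wrist','w18')
print(proj('w18',[504.3,-2.7,90]))"
```

```text
t 24.0 tcp [508.2596  -2.9939  73.4796] w 0.5016625426282362 F [-0.3476 -0.1696 -0.1528] yaw -78.27938316671523 tilt [-0.0114  0.0068 -0.9999]
need [-0.0009  0.0205 -0.0036] turn -0.12938316671522898
[253.2 241.8]
```

View pics/w18.png

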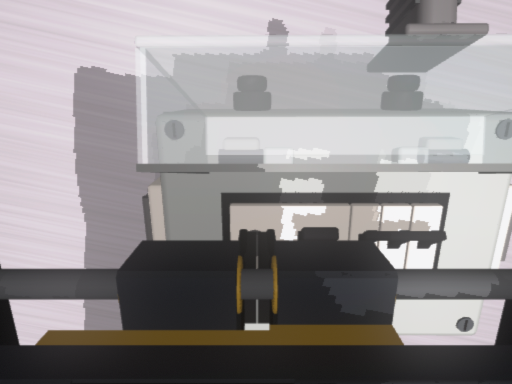

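Emit:
{"method": "play_rows", "body": {
  "series": "0 -0.001 0.006 -0.003 0; 0 0 0.004 -0.001 0; 0 0 0 0 0; 0 0 0 0 0"
}}

```text
time: 24.45
eef_pos: [504.2, -2.8, 63.5]
ee_rot: [-0.548, 0.549, -0.451, 0.442]
ft_force: [-0.4, 0.3, -0.4]
grip_width: 0.3
```

```bash
python3 go.py 504.3 -2.7 53
```

```text
t 24.45 tcp [504.1857  -2.7617  63.5463] w 0.3359441970570689 F [-0.4336  0.3484 -0.3827] yaw -78.28139751054377 tilt [-0.01    0.0066 -0.9999]
need [0.0001 0.0105 0.0002] turn -0.13139751054376347
```

Emit:
{"method": "play_rows", "body": {
  "series": "0 0 0.002 0 0; 0 0 0.002 0 0; 0 0 0.002 0 0; 0 0 0 0 0"
}}

```text
time: 24.85
eef_pos: [504.5, -2.8, 57.3]
ee_rot: [-0.548, 0.549, -0.45, 0.442]
ft_force: [-0.7, 0.0, 0.6]
grip_width: 0.6
```

Emit:
{"method": "play_rows", "body": {
  "series": "0 0 0.002 0 0; 0 0 0 0 0"
}}

```text
time: 25.05
eef_pos: [504.6, -2.7, 55.5]
ee_rot: [-0.548, 0.549, -0.45, 0.442]
ft_force: [-1.4, -0.8, 1.5]
grip_width: 0.9
```

Emit:
{"method": "play_rows", "body": {
  "series": "0 0 0.002 0 0; 0 0 0 0 0"
}}

```text
time: 25.25
eef_pos: [504.7, -2.7, 53.6]
ee_rot: [-0.548, 0.549, -0.45, 0.442]
ft_force: [-1.9, 0.2, 2.7]
grip_width: 0.5
```

Emit:
{"method": "play_rows", "body": {
  "series": "0 0 0.002 0 0; 0 0 0 0 0"
}}

```text
time: 25.45
eef_pos: [504.8, -2.8, 52.8]
ee_rot: [-0.548, 0.549, -0.45, 0.443]
ft_force: [-3.1, 0.3, 4.7]
grip_width: 0.5
```

```bash
python3 -c "
from h import *
snap('wrist','w19');snap('scene','s19')
b=load('s19')['p'][130:210,190:290]
cv2.imwrite('pics/z23.png',np.clip(1.5*cv2.cvtColor(cv2.resize(b,None,fx=7,fy=7,interpolation=2),4),0,255).astype('uint8'))"
```

```text
(no output)
```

View pics/w19.png

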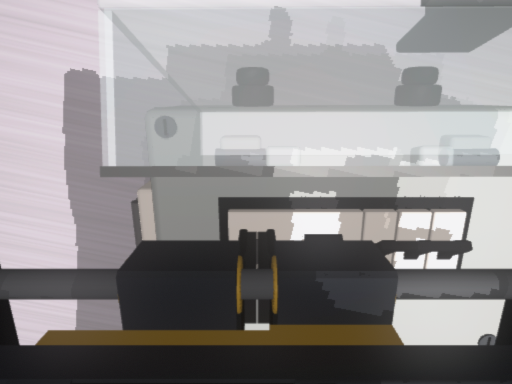

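View pics/z23.png

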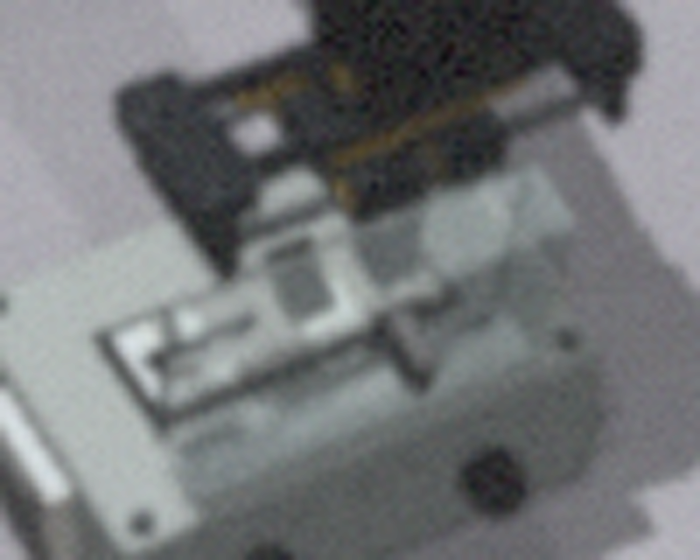

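Emit:
{"method": "play_rows", "body": {
  "series": "0 0 0.002 -0.001 0; 0 0 0 0 0"
}}

```text
time: 25.75
eef_pos: [505.1, -2.8, 53.1]
ee_rot: [0.548, -0.548, 0.449, -0.444]
ft_force: [-2.4, -0.4, 2.7]
grip_width: 0.3
```

Emit:
{"method": "play_rows", "body": {
  "series": "0 0 0.002 -0.001 0; 0 0 0 0 0"
}}

```text
time: 25.95
eef_pos: [505.5, -2.7, 53.0]
ee_rot: [0.549, -0.548, 0.448, -0.444]
ft_force: [-1.4, -0.0, 1.9]
grip_width: 0.4
```

```bash
python3 -c "
from h import *
snap('scene','s20')
b=load('s20')['p'][130:210,190:290]
cv2.imwrite('pics/z24.png',np.clip(1.5*cv2.cvtColor(cv2.resize(b,None,fx=7,fy=7,interpolation=2),4),0,255).astype('uint8'))"
```

```text
(no output)
```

View pics/z24.png

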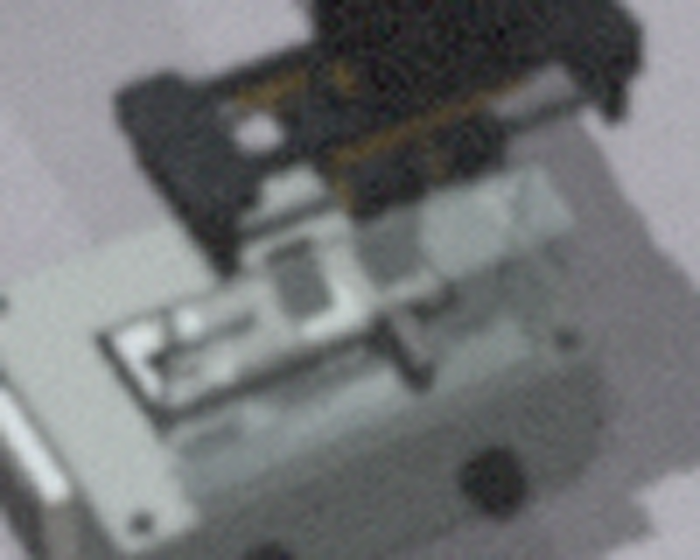

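Emit:
{"method": "play_rows", "body": {
  "series": "0 0 -0.01 0 0; 0 0 -0.03 0 0; 0 0 -0.03 -0.01 0; 0 0 -0.03 -0.015 0; 0 0 -0.02 -0.02 0; 0 0 0 0 0; 0 0 0 0 0"
}}

```text
time: 26.7
eef_pos: [460.1, -12.2, 178.4]
ee_rot: [0.55, -0.548, 0.449, -0.443]
ft_force: [0.9, -0.0, 0.2]
grip_width: 0.4
```

```bash
python3 go.py 504.3 -2.7 53;python3 -c "
from h import *
snap('scene','s21');snap('wrist','w21');snap('top','t21')
b=load('s21')['p'][130:210,190:290]
cv2.imwrite('pics/z25.png',np.clip(1.5*cv2.cvtColor(cv2.resize(b,None,fx=7,fy=7,interpolation=2),4),0,255).astype('uint8'))"
```

```text
t 26.7 tcp [460.1064 -12.1724 178.4269] w 0.36142070623264266 F [ 0.8619 -0.0408  0.2163] yaw -78.21618408208272 tilt [-0.0041  0.0064 -1.    ]
need [0.0006 0.1253 0.0455] turn -0.06618408208271376
```

View pics/z25.png

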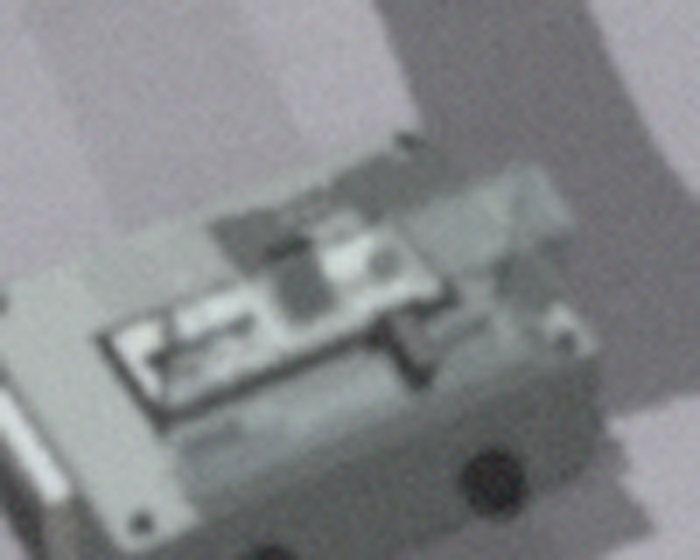

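View pics/w21.png

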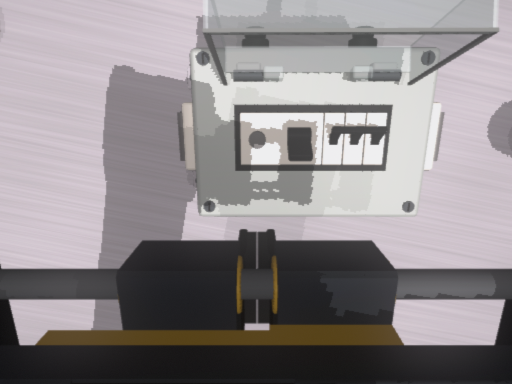

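```bash
python3 -c "
from h import *
np.set_printoptions(precision=1,suppress=True)
for n,u,v,z in [('tip edge',301,160,103),('top edge',301,127,86),('btn',257,139,90),('w15?',0,0,90)]: print(n,box(onz('w21',u,v,z)))
for n,u,v,z in [('up-lever far edge',291,160,104),('near edge',291,178,84),('btn',256,172,90)]: print(n,box(onz('w16',u,v,z)))
b=load('w21')['p'][90:190,210:410]
cv2.imwrite('pics/z26.png',cv2.cvtColor(cv2.resize(b,None,fx=4,fy=4,interpolation=2),4))
b=load('w16')['p'][130:210,220:380]
cv2.imwrite('pics/z27.png',cv2.cvtColor(cv2.resize(b,None,fx=5,fy=5,interpolation=2),4))"
```

```text
tip edge [-17.6  10.7 103. ]
top edge [ 7.7  9.5 86. ]
btn [-1.9 47.  90. ]
w15? [103.5 243.3  90. ]
up-lever far edge [ 14.   12.2 104. ]
near edge [-9.2  9.9 84. ]
btn [-1.1 46.6 90. ]
```

View pics/z26.png

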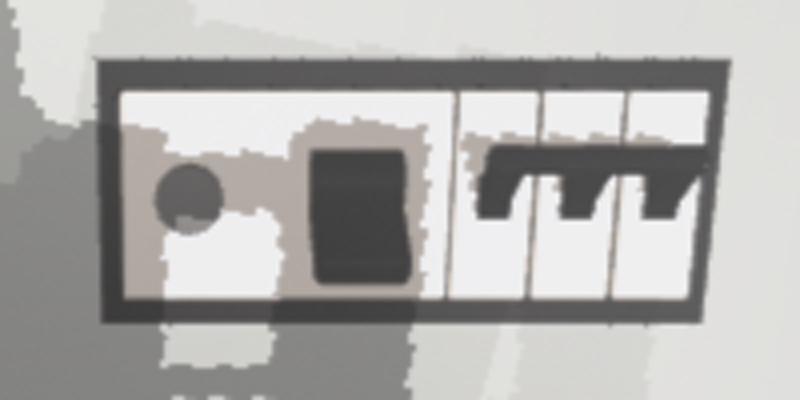

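View pics/z27.png

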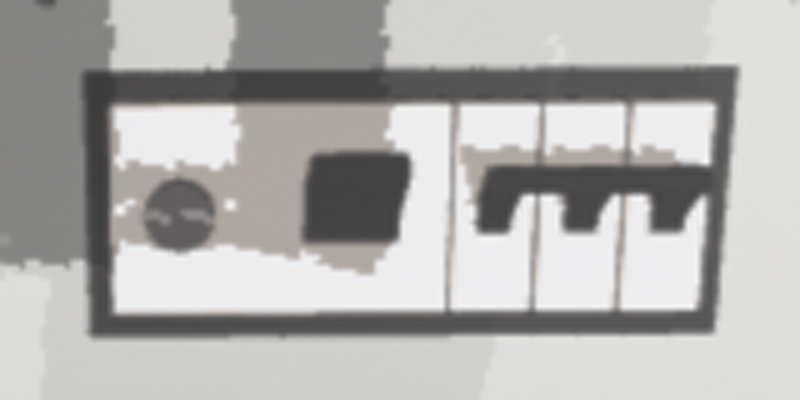

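```bash
python3 -c "
from h import *
print(wor([-40,11,60]))"; python3 go.py 473.1 -46.5 60
```

```text
[473.09360545 -46.54843372  60.        ]
t 26.85 tcp [459.8543 -11.8561 177.3273] w 0.7281295707698165 F [-0.2638 -0.7711 -0.0276] yaw -78.17864293865382 tilt [-0.0062  0.0072 -1.    ]
need [0.0376 0.117  0.0064] turn -0.028642938653817396
```

Emit:
{"method": "play_rows", "body": {
  "series": "0 0.018 0 0.002 0; 0 0.018 0 0.001 0; 0 0 0.025 0 0; 0 0 0.025 0 0; 0 0 0.025 0 0; 0 0 0.01 0 0; 0 0 0 0 0; 0 0 0 0 0"
}}

```text
time: 27.65
eef_pos: [470.6, -51.7, 83.7]
ee_rot: [-0.548, 0.549, -0.452, 0.44]
ft_force: [1.6, -0.2, 0.3]
grip_width: 0.6
```

```bash
python3 go.py 473.1 -46.5 60
```

```text
t 27.65 tcp [470.6333 -51.7344  83.7178] w 0.6339384920115553 F [ 1.5663 -0.2432  0.2817] yaw -78.23554945854858 tilt [-0.0148  0.0099 -0.9998]
need [-0.0043  0.0237  0.0038] turn -0.0855494585485701
```

Emit:
{"method": "play_rows", "body": {
  "series": "0 -0.005 0.008 0.002 0; 0 0 0.008 0 0; 0 0 0.004 0 0; 0 0 0 0 0; 0 0 0 0 0"
}}

```text
time: 28.15
eef_pos: [473.5, -45.8, 64.6]
ee_rot: [0.549, -0.549, 0.451, -0.441]
ft_force: [-0.7, -0.1, 0.3]
grip_width: 0.5
```

```bash
python3 go.py 473.1 -46.5 60; python3 -c "
from h import *
snap('scene','s22');snap('wrist','w22')
b=load('s22')['p'][120:210,180:290]
cv2.imwrite('pics/z28.png',np.clip(1.5*cv2.cvtColor(cv2.resize(b,None,fx=7,fy=6,interpolation=2),4),0,255).astype('uint8'))"
```

```text
t 28.15 tcp [473.5089 -45.8075  64.6291] w 0.5180468969648879 F [-0.652  -0.0944  0.3489] yaw -78.19989048696263 tilt [-0.0107  0.0091 -0.9999]
need [ 0.0006  0.0046 -0.0005] turn -0.049890486962624436
```

View pics/w22.png

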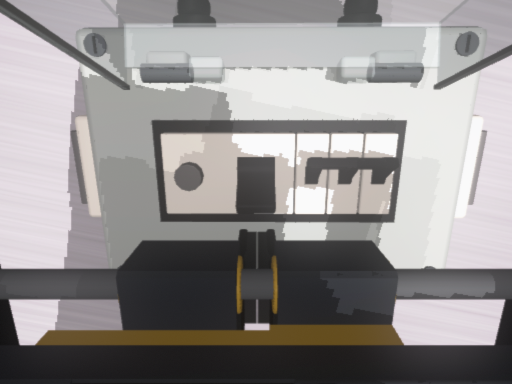

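View pics/z28.png

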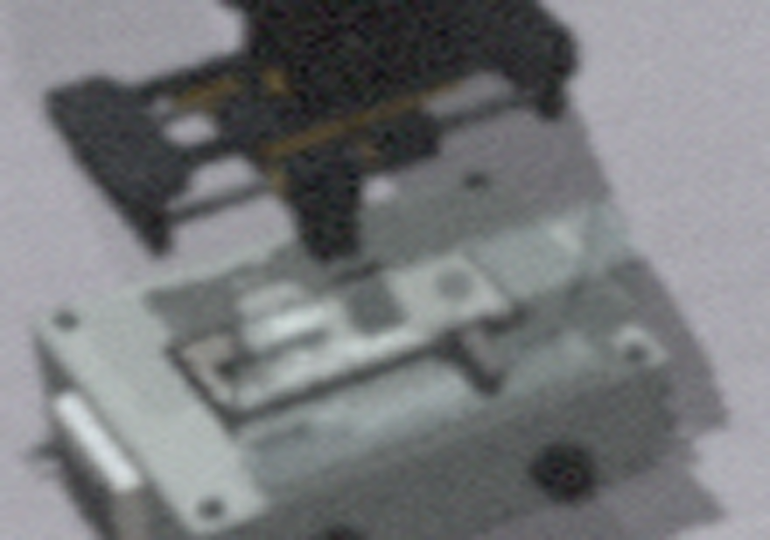

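Emit:
{"method": "play_rows", "body": {
  "series": "0 0 0.004 0 0; 0 0 0 0.005 0; 0 0 0 0.005 0; 0 0 0 0.005 0; 0 0 0 0.005 0; 0 0 0 0 0"
}}

```text
time: 28.85
eef_pos: [494.8, -41.9, 60.7]
ee_rot: [-0.549, 0.549, -0.451, 0.441]
ft_force: [-0.2, 0.2, 0.4]
grip_width: 0.4
```

```bash
python3 go.py 504.4 -40 60
```

```text
t 28.85 tcp [494.7692 -41.8642  60.6775] w 0.40820563086833545 F [-0.2096  0.1513  0.4043] yaw -78.24548191510617 tilt [-0.0108  0.0086 -0.9999]
need [0.0001 0.0006 0.0098] turn -0.09548191510616277
```

Emit:
{"method": "play_rows", "body": {
  "series": "0 0 0 0.004 0; 0 0 0 0.004 0; 0 0 0 0.003 0; 0 0 0 0 0"
}}

```text
time: 29.25
eef_pos: [501.9, -40.4, 59.9]
ee_rot: [-0.546, 0.551, -0.453, 0.439]
ft_force: [-3.7, -1.0, 7.7]
grip_width: 0.7
```

```bash
python3 go.py 504.4 -40 60; python3 -c "
from h import *
snap('scene','s23')
b=load('s23')['p'][120:210,180:290]
cv2.imwrite('pics/z29.png',np.clip(1.5*cv2.cvtColor(cv2.resize(b,None,fx=7,fy=6,interpolation=2),4),0,255).astype('uint8'))"
```

```text
t 29.25 tcp [501.9237 -40.4093  59.9257] w 0.7343885023911275 F [-3.7184 -0.9992  7.6558] yaw -78.28561448275526 tilt [-0.0204  0.007  -0.9998]
need [ 0.0001 -0.0001  0.0025] turn -0.13561448275525834
```

View pics/z29.png

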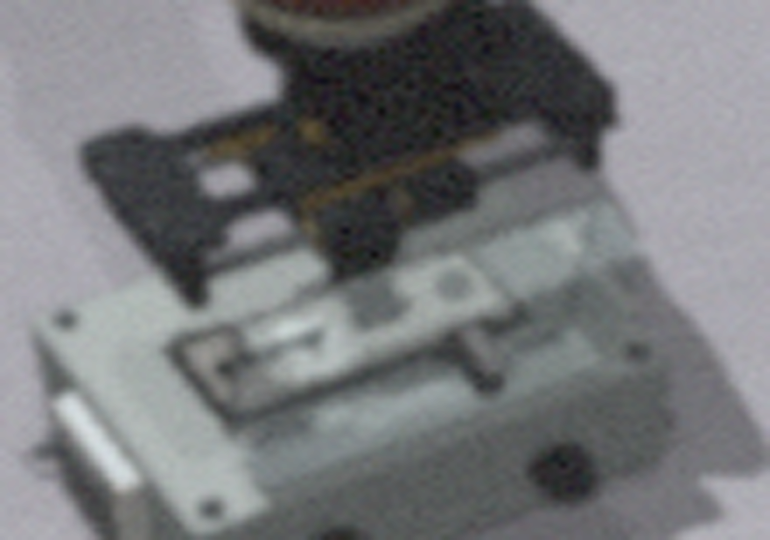

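```bash
python3 -c "
from h import *
snap('wrist','w23')
b=load('w23')['p'][150:290,170:360]
cv2.imwrite('pics/z30.png',cv2.cvtColor(cv2.resize(b,None,fx=4,fy=4,interpolation=2),4))
b=load('s23')['p'][145:185,215:260]
cv2.imwrite('pics/z31.png',np.clip(1.5*cv2.cvtColor(cv2.resize(b,None,fx=14,fy=14,interpolation=2),4),0,255).astype('uint8'))"
```

```text
(no output)
```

View pics/z30.png

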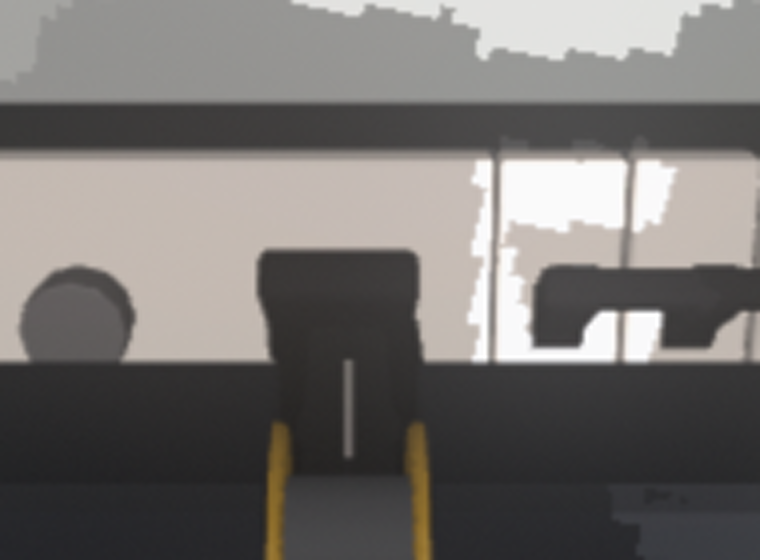

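View pics/z31.png

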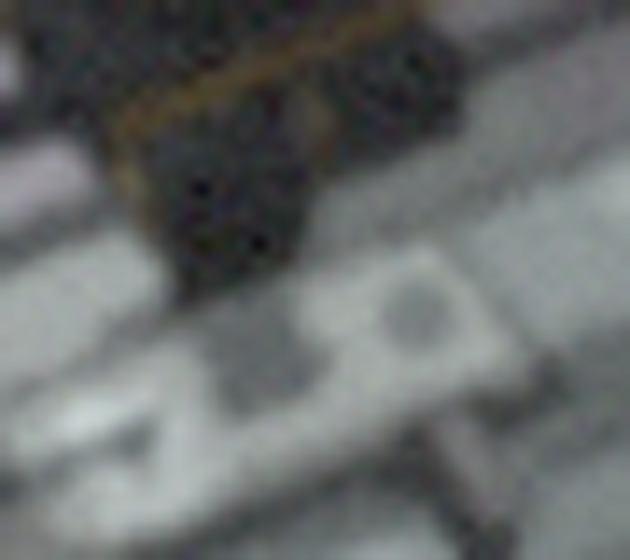

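```bash
python3 -c "
from h import *
np.set_printoptions(precision=1,suppress=True)
for v in (212,225): 
  for z in (100,103,107): print(v,z,box(onz('w23',254,v,z)))
print(box(onz('w23',189,228,90)))"
```

```text
212 100 [ 13.1  11.1 100. ]
212 103 [ 14.2  11.  103. ]
212 107 [ 15.6  11.  107. ]
225 100 [  6.2  11.1 100. ]
225 103 [  7.4  11.1 103. ]
225 107 [  9.1  11.  107. ]
[ 0.3 46.1 90. ]
```

Emit:
{"method": "play_rows", "body": {
  "series": "0 0 0 -0.006 0; 0 0 0 -0.012 0; 0 0 0 -0.015 0; 0 0 -0.03 0 0; 0 0 -0.03 0 0; 0 0 -0.03 0 0; 0 0 -0.02 0 0; 0 0 0 0 0; 0 0 0 0 0"
}}

```text
time: 30.25
eef_pos: [466.8, -48.4, 173.2]
ee_rot: [-0.546, 0.55, -0.453, 0.44]
ft_force: [-0.1, -0.2, -1.1]
grip_width: 0.4
```

```bash
python3 go.py 504.4 -40 60; python3 -c "
from h import *
snap('scene','s24');snap('wrist','w24')
b=load('w24')['p'][60:220,170:400]
cv2.imwrite('pics/z32.png',cv2.cvtColor(cv2.resize(b,None,fx=3,fy=3,interpolation=2),4))"
```

```text
t 30.25 tcp [466.7748 -48.3827 173.2115] w 0.4476863194315292 F [-0.0675 -0.2161 -1.1492] yaw -78.28218584726517 tilt [-0.0185  0.0076 -0.9998]
need [0.0007 0.1126 0.0404] turn -0.1321858472651627
```

View pics/z32.png

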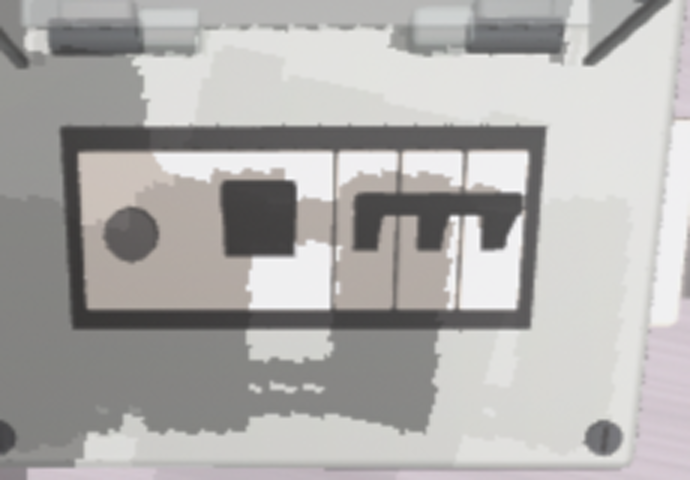

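```bash
python3 -c "
from h import *
print(wor([118,32,60]))"; python3 go.py 623.4 6.4 215
```

```text
[623.41404373   6.44935713  60.        ]
t 30.35 tcp [466.5814 -48.2686 172.6792] w 0.2734684666430685 F [ 0.2769  0.4269 -0.4213] yaw -78.2732508402143 tilt [-0.0196  0.0079 -0.9998]
need [-0.0221 -0.045   0.1639] turn -0.12325084021429689
```

Emit:
{"method": "play_rows", "body": {
  "series": "0 0 -0.025 0 0; 0 0 -0.025 0 0; 0 -0.004 0 0.025 0; 0 -0.004 0 0.03 0; 0 -0.004 0 0.03 0; 0 -0.004 0 0.03 0; 0 -0.004 0 0.025 0; 0 0 0 0.01 0; 0 0 0 0 0; 0 0 0 0 0"
}}

```text
time: 31.35
eef_pos: [608.7, 1.9, 208.2]
ee_rot: [-0.542, 0.554, -0.459, 0.434]
ft_force: [-1.0, 0.6, -0.2]
grip_width: 0.7
```

```bash
python3 go.py 623.4 6.4 128; python3 -c "
from h import *
snap('scene','s25');snap('wrist','w25')"
```

```text
t 31.35 tcp [608.7328   1.9028 208.2174] w 0.6846813110951295 F [-0.9738  0.6202 -0.1977] yaw -78.38659783672752 tilt [-0.0376  0.0099 -0.9992]
need [-0.0001  0.0796  0.0181] turn -0.2365978367275119
```

View pics/w25.png

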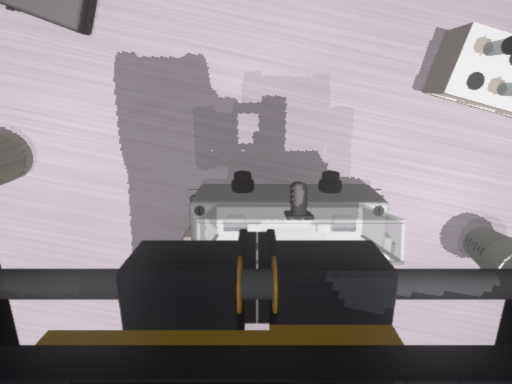

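Emit:
{"method": "play_rows", "body": {
  "series": "0 0 0 0.012 0; 0 0 0 0.012 0; 0 0 0 0 0; 0 0 0.02 0 0; 0 0 0.02 0 0; 0 0 0.02 0 0; 0 0 0.008 0 0; 0 0 0 0 0; 0 0 0 0 0"
}}

```text
time: 32.35
eef_pos: [633.0, 6.2, 141.3]
ee_rot: [-0.543, 0.552, -0.458, 0.437]
ft_force: [0.9, -0.1, -0.5]
grip_width: 0.3
```

```bash
python3 go.py 623.4 6.4 128; python3 -c "
from h import *
snap('scene','s26')
b=load('s26')['p'][90:220,150:310]
cv2.imwrite('pics/z33.png',np.clip(1.5*cv2.cvtColor(cv2.resize(b,None,fx=4.5,fy=4.5,interpolation=2),4),0,255).astype('uint8'))"
```

```text
t 32.35 tcp [633.0395   6.1535 141.2763] w 0.2768020167097868 F [ 0.8606 -0.0933 -0.4707] yaw -78.51833368270016 tilt [-0.0315  0.0084 -0.9995]
need [-0.002   0.0136 -0.009 ] turn -0.368333682700154
```

View pics/z33.png

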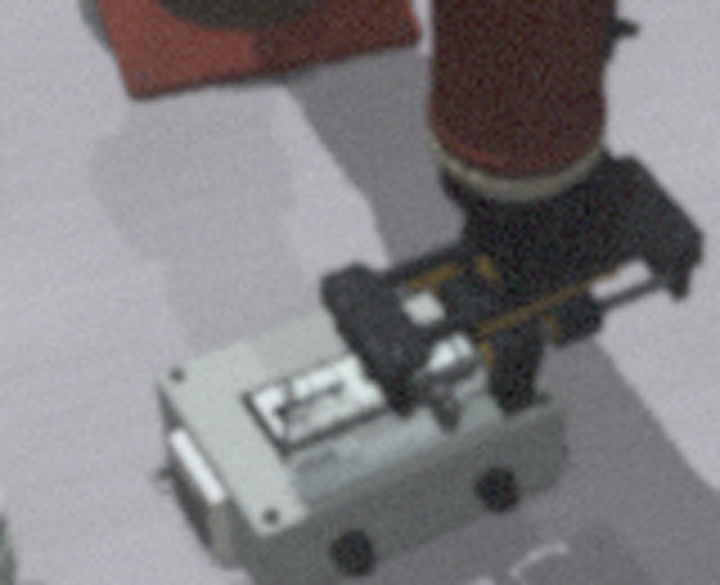

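Emit:
{"method": "play_rows", "body": {
  "series": "0 0 0.012 0 0; 0 0 0 0 0; 0 0 0 -0.008 0; 0 0 0 -0.01 0; 0 0 0 -0.01 0; 0 0 0 -0.01 0; 0 0 0 -0.01 0; 0 0 0 0 0"
}}

```text
time: 33.2
eef_pos: [582.9, -4.2, 133.1]
ee_rot: [-0.544, 0.551, -0.456, 0.439]
ft_force: [-0.6, -0.4, 0.3]
grip_width: 0.5
```

```bash
python3 go.py 623.4 6.4 128; python3 -c "
from h import *
s,p,_=st(); print(box(p))
snap('scene','s27')
b=load('s27')['p'][90:220,150:310]
cv2.imwrite('pics/z34.png',np.clip(1.5*cv2.cvtColor(cv2.resize(b,None,fx=4.5,fy=4.5,interpolation=2),4),0,255).astype('uint8'))"
```

```text
t 33.2 tcp [582.925   -4.209  133.1279] w 0.4650975895404893 F [-0.6159 -0.4239  0.3136] yaw -78.54006471592622 tilt [-0.0259  0.0078 -0.9996]
need [-0.0023  0.0042  0.0419] turn -0.39006471592621494
[ 76.18508884  29.88320176 133.12792041]
```

View pics/z34.png

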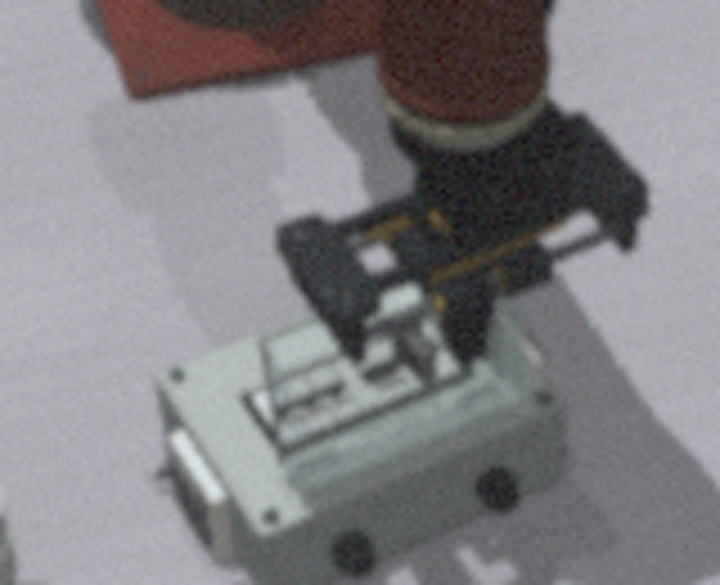

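Emit:
{"method": "play_rows", "body": {
  "series": "0 0 0 -0.008 0; 0 0 0 -0.008 0; 0 0 0 -0.008 0; 0 0 0 -0.008 0; 0 0 0 -0.008 0; 0 0 0 0 0"
}}

```text
time: 33.85
eef_pos: [540.7, -12.7, 133.8]
ee_rot: [-0.544, 0.551, -0.456, 0.438]
ft_force: [0.1, -0.5, 0.9]
grip_width: 0.3
```

```bash
python3 go.py 623.4 6.4 128; python3 -c "
from h import *
s,p,_=st(); print(box(p))
snap('scene','s28')
b=load('s28')['p'][90:220,150:310]
cv2.imwrite('pics/z35.png',np.clip(1.5*cv2.cvtColor(cv2.resize(b,None,fx=4.5,fy=4.5,interpolation=2),4),0,255).astype('uint8'))"
```

```text
t 33.85 tcp [540.7231 -12.6585 133.8014] w 0.2662501611721926 F [ 0.111  -0.5122  0.8802] yaw -78.53684071253275 tilt [-0.0263  0.0081 -0.9996]
need [-0.0022  0.0038  0.0849] turn -0.3868407125327451
[ 33.14753551  30.27994786 133.80140448]
```

View pics/z35.png

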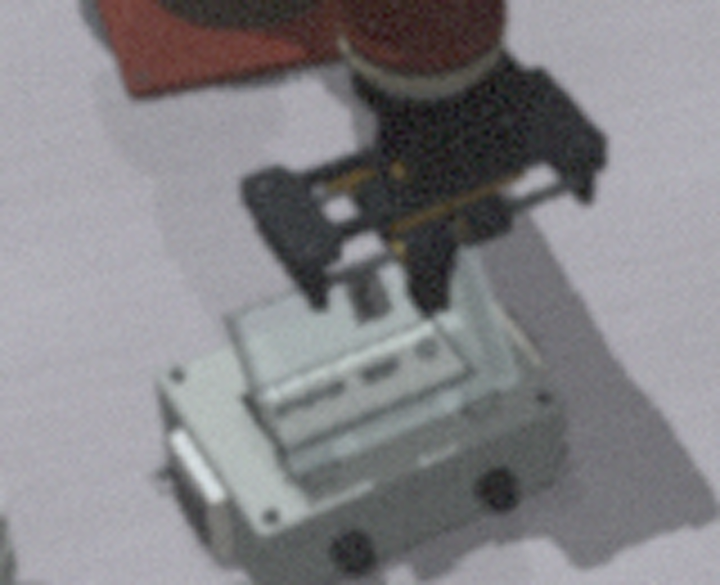

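Emit:
{"method": "play_rows", "body": {
  "series": "0 0 0 -0.008 0; 0 0 0 -0.008 0; 0 0 0 -0.008 0; 0 0 0 -0.006 0; 0 0 0 0 0; 0 0 0 0 0; 0 0 0 0 0"
}}

```text
time: 34.6
eef_pos: [509.4, -19.0, 134.7]
ee_rot: [-0.544, 0.551, -0.456, 0.439]
ft_force: [-0.5, -0.0, 1.4]
grip_width: 0.6
```

```bash
python3 go.py 623.4 6.4 128; python3 -c "
from h import *
s,p,_=st(); print(box(p))
snap('scene','s29')
b=load('s29')['p'][90:220,150:310]
cv2.imwrite('pics/z36.png',np.clip(1.5*cv2.cvtColor(cv2.resize(b,None,fx=4.5,fy=4.5,interpolation=2),4),0,255).astype('uint8'))"
```

```text
t 34.6 tcp [509.4319 -18.976  134.702 ] w 0.5618938320821067 F [-0.4642 -0.0355  1.4253] yaw -78.53376093533865 tilt [-0.0255  0.0082 -0.9996]
need [-0.0021  0.004   0.1169] turn -0.38376093533864264
[  1.22584745  30.5227125  134.70195111]
```

View pics/z36.png

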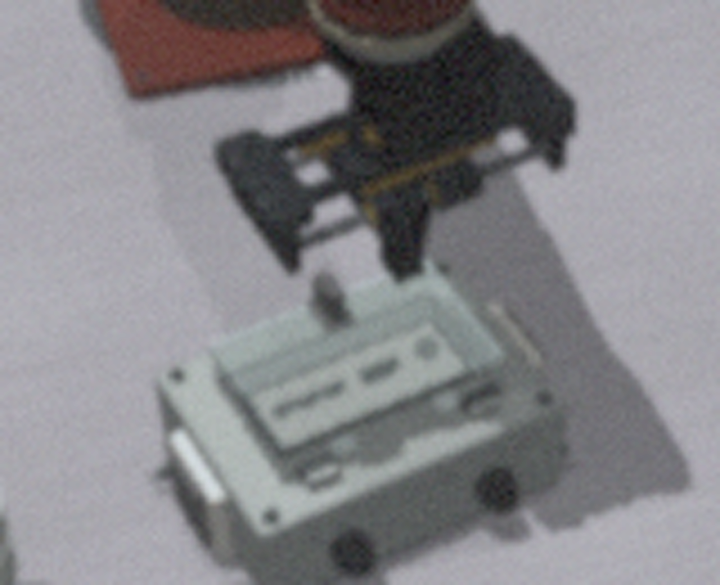

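Emit:
{"method": "play_rows", "body": {
  "series": "0 0 -0.03 0 0; 0 0 -0.03 0 0; 0.03 0.03 -0.02 -0.02 0; 0.03 0.03 0 -0.02 0; 0.03 0.04 0 -0.02 0; 0.03 0.04 0 0 0; 0.03 0.04 0 0 0; 0.03 0.04 0 0 0; 0.03 0.04 0 0 0; 0.03 0 0 0 0; 0.03 0 0 0 0"
}}

```text
time: 35.75
eef_pos: [507.5, -295.2, 215.3]
ee_rot: [-0.545, 0.552, -0.454, 0.437]
ft_force: [-0.1, 0.6, 0.4]
grip_width: 29.6
```

```bash
python3 go.py 623.4 6.4 128; python3 -c "
from h import *
snap('scene','s30');snap('top','t30')
a=load('s10')['p'][120:250,90:290];b=load('s30')['p'][120:250,90:290]
i=np.vstack([a,b]);cv2.imwrite('pics/z37.png',np.clip(1.6*cv2.cvtColor(cv2.resize(i,None,fx=2.2,fy=2.2,interpolation=2),4),0,255).astype('uint8'))
a=load('t10')['p'][180:280,220:400];b=load('t30')['p'][180:280,220:400]
i=np.vstack([a,b]);cv2.imwrite('pics/z38.png',np.clip(1.2*cv2.cvtColor(cv2.resize(i,None,fx=2.9,fy=2.9,interpolation=2),4),0,255).astype('uint8'))"
```

```text
t 35.75 tcp [ 507.5434 -295.2398  215.2741] w 29.58062497098283 F [-0.0828  0.5734  0.4248] yaw -78.18892029831831 tilt [-0.0244  0.0076 -0.9997]
need [-0.2704  0.0867  0.1771] turn -0.03892029831830257
```

View pics/z37.png

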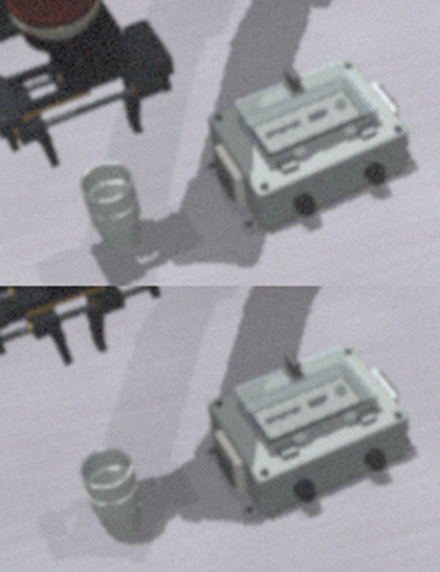

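View pics/z38.png

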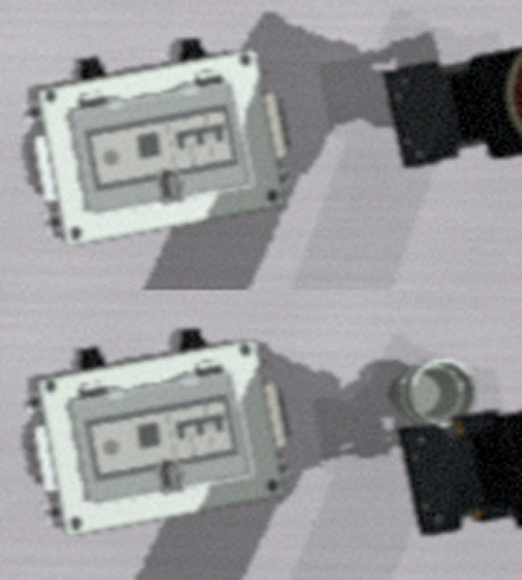

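```bash
python3 -c "
from h import *
print(manip.sign_off())"
```

```text
the job is handed in; nothing more can be done
None
```

I ran the whole test sequence and handed the job in at about 36 s of the 70 s allowed; the hand-in reported no verdict.

1. **Beaker:** It went upright into its twin. In the last pictures it still stands nested.
2. **Cover:** I opened it by its fin and let it fall back to the stop.
3. **Button and lever:** I pressed the test button with the closed fingertips and the wide lever dropped. I then pushed the lever back up until it stopped. A picture taken after I backed off shows it up, with the breaker up and the button looking out.
4. **Closing:** I pushed the cover shut from behind. In the last scene and top pictures the cover, fin, lever and breaker look the same as before I opened it. The gripper was well clear of everything.

**What failed or disagreed:**
- **First two grasps missed:** The fingers closed above the beaker without moving it. The visible fingertips sit about 32 mm above the reported TCP, although the interface text puts the TCP at the finger ends. I allowed for that from then on.
- **Nested rim height:** Triangulating it from two views gave 119 mm instead of 112 mm. Both images matched the expected 112 mm position to about 1 pixel, so I took the triangulation as the poorer figure.
- **Not measured:** I judged the cover, lever and button angles only from pictures. I did not re-measure the bottle, slide case and tube rack at the end, though no move went near them.

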